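# Empty the cup of stamped blanks and hold the die's punch raised

### The job

Get the hand stamping die ready for its next batch: tip all five brass blanks out of the copper cup into the blue bin and set the empty cup upright on the bench again. Then take hold of the steel punch and ease it straight up in its guide, without rushing it or forcing it sideways, until its lower end is about 25 mm above the die face and still inside the guide, and finish while holding it up there so that I can slide the next blank underneath. Leave the hammer, jar, tin of tools, phone and pliers where they are.

Things in the scene. Friction and masses are not known exactly. Their poses are not given: they have to be found in the camera images.
- die_set: Hand stamping die, fixed to the bench, 122 mm high: timber block 140 x 165 x 35 mm, red bolster 96 x 120 x 22 mm, a slot 15 mm high through along x, then a bright steel guide block 90 x 120 (y) x 50 mm, an upright 19 mm bore through its middle, a 4 mm high screw head near each corner. Origin: centre of the underside, on the bore's axis; z up. Left or right of the cup, the bin on the far side.
- bore (a point): Mouth of the bore: centre of the hole in the top face of the guide block, 122 mm above the bench; the guide runs from here 50 mm down.
- die: Round bright die insert, 32 mm diameter, standing 3 mm proud of the red bolster under the bore, part of the die set; its flat face is 60 mm above the bench, 12 mm below the guide block. Origin: centre of its underside, 5 mm below its face.
- punch: Plain round dark steel punch, 18 mm diameter, 118 mm long, 0.18 to 0.3 kg, upright and loose in the bore (1 mm of play in diameter; it can be lifted right out). At the start its lower end rests on the die face and 56 mm stick up above the guide block, its top 178 mm above the bench. A shallow groove runs round it 95 mm from the lower end. Origin: centre of the lower end; z towards its top.
- punch_face (a point): Centre of the lower (stamping) end of the punch.
- punch_top (a point): Centre of the top of the punch, 118 mm above its lower end.
- cup: Copper cup, flared: 58 mm high, outer diameter 50 mm at the foot, 68 mm at the rim, wall 3 mm, floor 5 mm, 0.11 to 0.18 kg, loose and upright on the bench with the five blanks in it. Its inner walls lean out by 9 degrees; friction of the blanks on it 0.5 to 0.7, so it must tip well past level to empty. Origin: centre of the underside; z towards the mouth.
- cup_rim (a point): Centre of the cup's mouth, 58 mm above its underside.
- bin: Blue plastic parts bin, open at the top, fixed to the bench: outside 180 (x) x 220 (y) x 75 mm high, with a rim 6 mm wider, walls and floor 4 mm. Empty at the start. Origin: centre of the underside; z up.
- blank1: One of five identical stamped brass blanks: a round disc 17 mm in diameter and 6 mm thick, 12 g, loose in the bottom of the cup. Origin: centre of one flat side.
- blank2: One of five identical stamped brass blanks: a round disc 17 mm in diameter and 6 mm thick, 12 g, loose in the bottom of the cup. Origin: centre of one flat side.
- blank3: One of five identical stamped brass blanks: a round disc 17 mm in diameter and 6 mm thick, 12 g, loose in the bottom of the cup. Origin: centre of one flat side.
- blank4: One of five identical stamped brass blanks: a round disc 17 mm in diameter and 6 mm thick, 12 g, loose in the bottom of the cup. Origin: centre of one flat side.
- blank5: One of five identical stamped brass blanks: a round disc 17 mm in diameter and 6 mm thick, 12 g, loose in the bottom of the cup. Origin: centre of one flat side.
- hammer: Bystander, leave alone: hammer lying loose beyond the cup, 240 mm long along x. Origin on its handle, on the bench.
- jar: Bystander, leave alone: glass jar with a green lid, 72 mm diameter, 95 mm high, loose. Origin: centre of its underside.
- tool_tin: Bystander, leave alone: open tin, 68 mm diameter, 85 mm high, with brushes and files standing up to 170 mm high in it, loose. Origin: centre of its underside.
- phone: Bystander, leave alone: phone lying face up, 150 (x) x 73 x 9 mm, loose. Origin: centre of its underside.
- pliers: Bystander, leave alone: pliers with red grips lying loose, about 160 mm long along x, 11 mm high. Origin on the bench near the rivet.
- punch_rack: Bystander, fixed: red rack of small square punches, 50 (x) x 110 (y) mm, 65 mm high. Origin: centre of its underside.
Not all that is in view belongs to the job. What is meant by the punch is not green or red, and is the smaller of those in its own colour.

How it is judged (in metres and radians):
On the way, in this order (a step that is already met when the one before it is completed fails the run):
1. all five blanks have been tipped into the blue bin (x of blank1 in the frame of bin between -0.087 and 0.087 m and y of blank1 in the frame of bin between -0.107 and 0.107 m and z of blank1 in the frame of bin between 0 and 0.06 m and x of blank2 in the frame of bin between -0.087 and 0.087 m and y of blank2 in the frame of bin between -0.107 and 0.107 m and z of blank2 in the frame of bin between 0 and 0.06 m and x of blank3 in the frame of bin between -0.087 and 0.087 m and y of blank3 in the frame of bin between -0.107 and 0.107 m and z of blank3 in the frame of bin between 0 and 0.06 m and x of blank4 in the frame of bin between -0.087 and 0.087 m and y of blank4 in the frame of bin between -0.107 and 0.107 m and z of blank4 in the frame of bin between 0 and 0.06 m and x of blank5 in the frame of bin between -0.087 and 0.087 m and y of blank5 in the frame of bin between -0.107 and 0.107 m and z of blank5 in the frame of bin between 0 and 0.06 m), for 0.2 s.
2. the empty cup stands upright on the bench, let go (angle between cup's own z axis and vertical below 0.1 rad and height (world z) of cup between -0.004 and 0.004 m and contact force between the fingers and cup below 0.1 N and linear speed of cup below 0.02 m/s), for 0.3 s.
At the end, for the whole second after the job is handed in: the fingers grip the punch (over 3 N) and hold it still, its lower end 18 to 32 mm above the die face, still in the guide and not touching the die; the five blanks are in the blue bin; the cup stands upright on the bench, let go; hammer, jar, tin, phone and pliers are within 25 mm of where they were (all of step 1 and all of step 2 and z of punch_face in the frame of die_set between 0.078 and 0.092 m and contact force between the fingers and punch above 3 N and contact force between punch and die below 0.1 N and linear speed of punch below 0.02 m/s and angle between the z axis of punch and the z axis of die_set, either way round below 0.06 rad and distance of each of hammer, jar, tool_tin, phone, pliers from where it was at the start of the episode below 0.025 m); the arm keeps its last pose, push and grip.
It fails at once if the punch is pulled right out of its guide (its lower end within 4 mm of the guide's top, or higher) (z of punch_face in the frame of die_set above 0.118 m).
It fails at once if the punch is jerked or dropped (faster than 0.3 m/s) (linear speed of punch above 0.3 m/s).
It fails at once if the punch is forced sideways in the guide (over 40 N between punch and guide) (contact force between punch and die_set above 40 N).
It fails at once if the cup is dropped, thrown or knocked (faster than 0.6 m/s while the fingers do not hold it) (contact force between the fingers and cup below 0.1 N and linear speed of cup above 0.6 m/s).
It fails at once if a bystander is disturbed (moved more than 25 mm) (distance of any of hammer, jar, tool_tin, phone, pliers from where it was at the start of the episode above 0.025 m).
It also fails if it takes over 64 s, if anything falls off the work surface, if the arm or the gripper's body presses on something with over 40 N, if the wrist force passes 120 N, or if a joint passes its speed limit or range.

### The arm

A 6-joint arm with a two-finger parallel gripper is mounted at the origin on the work surface. World frame = base frame: x ahead of the robot, y to its left, z up, the work surface at z = 0. Lengths are in mm, angles in rad, forces in N, time in s.
With the tool pointing down it reaches from about 225 to 875 mm from the base axis. Payload 3.4 kg.
Tool frame: the origin (TCP) lies on the centre line of the jaws, within the pads' length; the fingertips stand 25 mm ahead of it and the grasp point (between the pads) lies 6 mm ahead of it; z points along the fingers, y is the line along which they close (so a half turn about z gives the same grasp; the last joint's range is limited). The gripper opens to 85 mm and grips with 20 to 120 N. Pads are 22 mm wide; open, the fingers measure 114 mm over their backs; the gripper's body (76 mm by 85 mm) begins 54 mm behind the grasp point. The pads swing forward as they close: fully open they stand 13 mm farther back than shut.
Start: joints at [1.219, 0.276, 1.505, -0, 1.361, -0.121], TCP at [131.55, 559.785, 218.028] pointing down, gripper open.
Joint ranges: [-2.89, 2.89], [-0.75, 2.08], [0.22, 2.7], [-1.18, 4.32], [0.11, 2.71], [-2.7, 2.7]. Speed limits (rad/s): [2.57, 2.57, 3.14, 3.14, 3.14, 3.14].

### API

Orientations are given as a unit quaternion [w, x, y, z].
In Python, from station import sensors, imaging, ticket gives the robot as it stands.
- The arm moves only by the shell command python3 -m inch 'ROWS' [FORCE]. ROWS is JSON, a list of rows, each a list of 3 entries, a list of its own where there are three numbers: the shift along the world's x, y, z in mm, then the turn about the world's z in degrees, then the closure, from -1 (fully open) to 1 (shut). A call has 1 to 20 rows; each row is the pose to reach, as a shift and turn from the pose commanded when the call began; what a row does not reach only later rows make up. A row lasts 1/12 s, in which the tool goes at most 41.7 mm and 7.16 degrees, less where a joint would pass 70% of its speed; a pose out of reach is approached as far as the arm can. A call with a gripper value outside its range is refused whole. The fingers move at their own pace and stop on an object; FORCE is the grip in N (left out, the last holds). Time passes only in rows, so rows that repeat a pose let the fingers close. It gives the time, the measured TCP pose, the force and the opening at its end, in the units of the state.
- sensors.get_obs(): the state, without advancing time (a new reading comes with each control period).
- imaging.read_camera(name): name is "side" or "top"; returns a dict with "pixels" (400x640x3 uint8, red, green, blue), "K" (3x3 intrinsics, pixels), "cam_to_world" (4x4, takes a point from camera to world coordinates). Camera axes: x right, y down, z forward; pixel columns grow to the right and rows downward; lengths in mm; the calibration is good to about 2 mm. A picture is of the moment at which its call begins. There is no depth.
- ticket.sign_off(): hands the job in, once; it reports no verdict.
Trained networks look in a picture, given as the dict that the camera call returned (one of the last four; its "shot" number tells which), for a name from the list of things; names that differ only in an ending like _2 or _b are one class to them, and where a whole thing is asked for, a point or a joint stands for the part that bears it (a point fixed in the world has none). Each returns a list of dicts, best first, with "p" (0 to 1); they miss things now and then, are a little off and sometimes report something else, mostly with a low value. They report only what shows in the picture. A call takes as long as a camera call. They do not tell look-alikes from the thing itself.
- imaging.boxes_of(picture, query): "bbox" ([left, top, width, height] in pixels, round what is visible of it).
The state is a dict: "clock": time; "q": joint angles; "joint_velocities": joint speeds; "tau": joint torques, N m; "ee_pos": TCP position; "tcp_rot": TCP orientation; "force": force on the tool from outside, world axes, zero at the start; "torque": the same for the moment, N m; "finger_gap": opening from 0.0 (shut) to 1.0 (fully open).
Only numpy, scipy, OpenCV 4.12 (cv2) and the standard library are available. Lean on these libraries where they do the work, as an engineer would, in place of code of your own. Each camera call takes 0.05 s, during which the arm holds its last target. There are 200 camera calls.

## Working session

There is one attempt and no reset: what is moved stays moved. The work goes in short steps, Python scripts to look and compute and a shell command to move; the robot and the scene stay as the last step left them, time stands still between calls to the robot, and variables do not carry over. Pictures are saved under pics/ and viewed, on a budget of 10 in all, crops included, one or two more only if the job needs it, and the job is handed in when it is done.

```bash
mkdir -p pics; ls
python3 - <<'E'
from station import sensors, imaging
import cv2,inspect
o=sensors.get_obs();print(o)
for n in("side","top"):
    p=imaging.read_camera(n);print(n,p["K"].tolist(),p["cam_to_world"].round(4).tolist())
    cv2.imwrite(f"pics/{n}0.png",p["pixels"][:,:,::-1])
    for q in["die_set","die","punch","cup","bin","hammer","jar","tool_tin","phone","pliers","punch_rack","blank1"]:
        print(q,[(r["bbox"],round(r["p"],2)) for r in imaging.boxes_of(p,q)][:4])
E
```

```text
pics
{'clock': 0.0, 'q': array([ 1.21896330e+00,  2.76583992e-01,  1.50612735e+00, -1.10498269e-05,
        1.36072090e+00, -1.20996867e-01]), 'joint_velocities': array([-0.00073785,  0.00112886,  0.00057521, -0.00089792,  0.00096817,
       -0.00055279]), 'tau': array([ 8.40312259e-04, -4.16784525e+01, -2.45800102e+01,  2.12357901e-05,
        1.13124165e-02,  1.05881725e-05]), 'ee_pos': array([131.36854734, 559.21785345, 217.14832799]), 'tcp_rot': array([-2.10181514e-04,  1.15160799e-01,  9.93346437e-01, -8.95476647e-04]), 'force': array([ 0.09877529, -0.03508036, -0.96904465]), 'torque': array([-0.02767231,  0.00383145,  0.0448551 ]), 'finger_gap': 0.9999471957201466}
side [[448.2878296939551, 0.0, 316.84362078067363], [0.0, 448.2878296939551, 199.40848710712132], [0.0, 0.0, 1.0]] [[0.8044, -0.3598, 0.4727, -11.4414], [-0.594, -0.4877, 0.6397, -747.8364], [0.0004, -0.7954, -0.6061, 794.9672], [0.0, 0.0, 0.0, 1.0]]
die_set [([364.5, 228.3, 95.4, 100.6], 0.96)]
die [([243.8, 237.5, 42.2, 39.3], 0.7), ([261.3, 317.6, 79.0, 64.3], 0.38)]
punch [([450.6, 286.0, 21.6, 38.3], 0.87), ([44
[... 639 characters left out ...]
 -42.9219], [0.0226, -0.0382, -0.999, 1463.5731], [0.0, 0.0, 0.0, 1.0]]
die_set [([360.7, 162.2, 52.1, 46.3], 0.65)]
die []
punch [([417.9, 174.2, 18.8, 6.7], 0.67), ([377.0, 222.7, 14.8, 6.1], 0.64), ([387.8, 179.7, 9.1, 6.0], 0.39)]
cup [([285.1, 183.9, 22.3, 18.4], 0.82)]
bin [([164.2, 162.1, 82.7, 71.2], 0.89)]
hammer [([253.2, 118.6, 72.4, 28.6], 0.74)]
jar [([206.8, 119.6, 26.2, 25.4], 0.58)]
tool_tin [([334.3, 111.3, 27.3, 27.2], 0.75)]
phone [([357.0, 255.8, 49.8, 33.4], 0.94), ([336.8, 103.6, 28.3, 35.8], 0.32), ([208.6, 123.6, 25.4, 22.0], 0.19)]
pliers [([271.6, 244.2, 49.1, 12.8], 0.64), ([207.9, 120.2, 23.1, 25.3], 0.23)]
punch_rack [([190.7, 274.0, 35.3, 18.6], 0.66)]
blank1 []
```

```bash
python3 -m inch --help 2>&1 | head -20
```

```text
invalid input: not JSON, or not a number
```

View pics/side0.png

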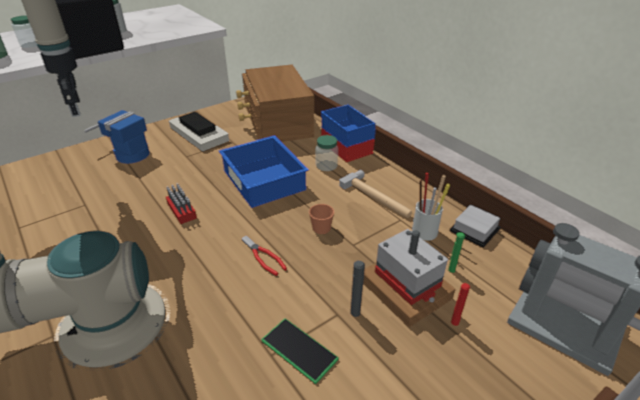

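View pics/top0.png

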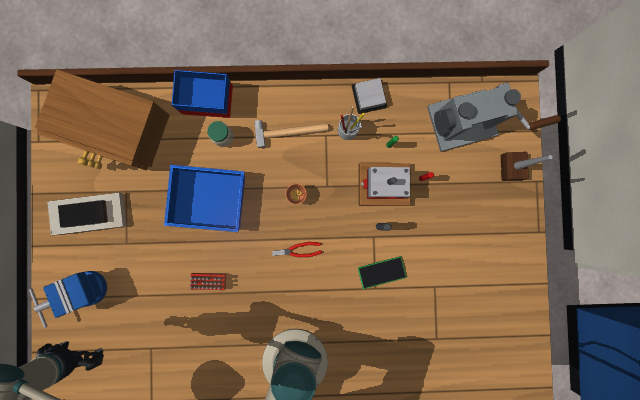

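Both views show several things that could be mistaken for the punch:
- Dark round upright in the guide block: side (414,243), top (392,181).
- Larger dark one standing free: side (357,288), top (385,226).
- Green: side (457,253).
- Red: side (460,305).

The wanted one is the smaller dark one, in the die. Next I'll measure from masks and check a close crop.

```bash
cat > h.py <<'E'
import numpy as np, cv2
from station import sensors, imaging
def ray(p,uv,z):
    "world point at height z seen at pixel uv"
    T=p["cam_to_world"]; d=T[:3,:3]@np.linalg.inv(p["K"])@[uv[0],uv[1],1]
    c=T[:3,3]; return (c+d*(z-c[2])/d[2])[:2]
def rays(p,pts,z): return np.array([ray(p,q,z) for q in pts])
def proj(p,X):
    T=np.linalg.inv(p["cam_to_world"]); q=p["K"]@(T[:3,:3]@np.array(X)+T[:3,3]); return q[:2]/q[2]
def crop(p,x,y,w,h,k): return cv2.resize(p["pixels"][y:y+h,x:x+w,::-1],None,fx=k,fy=k,interpolation=cv2.INTER_CUBIC)
E
python3 - <<'E'
from h import *
t=imaging.read_camera("top"); s=imaging.read_camera("side")
hsv=cv2.cvtColor(t["pixels"],cv2.COLOR_RGB2HSV)
def big(m,x,y,w,h):
    z=np.zeros_like(m); z[y:y+h,x:x+w]=m[y:y+h,x:x+w]
    return max(cv2.findContours(z,0,1)[0],key=cv2.contourArea)
b=big(cv2.inRange(hsv,(105,90,40),(125,255,255)),150,150,110,95)
def rect(c,z):
    W=(rays(t,c[:,0,:]+0.0,z)).astype(np.float32); r=cv2.minAreaRect(W)
    return r,cv2.boxPoints(r).round().tolist()
print("bin z75",rect(b,75))
g=big(cv2.inRange(hsv,(0,0,120),(180,50,255)),355,155,65,60); print("guide z122",rect(g,122))
for n,p in(("top",t),("side",s)):
    r=imaging.boxes_of(p,"cup")[0]["bbox"]; print("cup",n,r)
    if n=="top": print(ray(p,(r[0]+r[2]/2,r[1]+r[3]/2),58))
    else: print(ray(p,(r[0]+r[2]/2,r[1]+r[3]/2+1),27))
im=np.hstack([cv2.resize(crop(t,355,150,66,66,5),(330,330)),cv2.resize(crop(t,270,170,50,50,6),(330,330))])
im2=np.hstack([cv2.resize(crop(s,365,215,110,110,3),(330,330)),cv2.resize(crop(s,295,190,50,50,6),(330,330))])
cv2.imwrite("pics/c1.png",cv2.resize(np.vstack([im,im2]),(600,600)))
E
```

```text
bin z75 (((538.497314453125, 267.98822021484375), (234.92376708984375, 191.55386352539062), 83.23625946044922), [[430.0, 163.0], [620.0, 140.0], [647.0, 373.0], [457.0, 396.0]])
guide z122 (((573.18212890625, -306.0340270996094), (120.33465576171875, 85.89142608642578), 88.54718017578125), [[529.0, -365.0], [615.0, -367.0], [618.0, -247.0], [532.0, -245.0]])
cup top [283.4, 182.1, 23.1, 19.3]
[551.64547279 -15.14901853]
cup side [308.2, 201.2, 25.1, 32.3]
[546.18552606 -10.81637375]
```

View pics/c1.png

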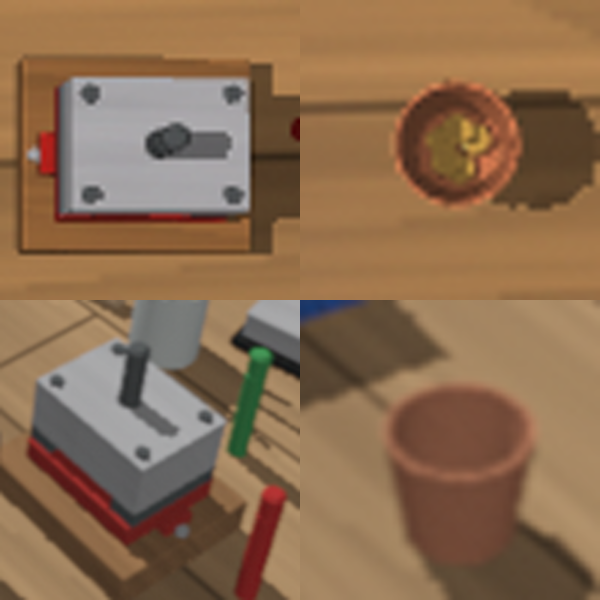

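The crop confirms it: the punch in the guide is plain dark steel, with its top at about top (394,180) and side (415,233). The five brass blanks are visible in the cup, whose rim centre is about top (296,194) and side (322,212).

Run:
```python
from h import *
t=imaging.read_camera("top"); s=imaging.read_camera("side")
print("punch top",ray(t,(394.2,180.1),178),ray(s,(415.2,233),178))
print("cup rim",ray(t,(296.3,193.8),58),ray(s,(321.7,212),58))
for n,p,(x,y,w,h) in(("top",t,(278,178,36,32)),("side",s,(300,195,45,45))):
    hsv=cv2.cvtColor(p["pixels"],cv2.COLOR_RGB2HSV)[y:y+h,x:x+w]
    lab=cv2.cvtColor(p["pixels"],cv2.COLOR_RGB2LAB)[y:y+h,x:x+w]
    m=((lab[...,1].astype(int)-lab[...,2]//2)>78).astype(np.uint8)*255
    c=max(cv2.findContours(m,0,1)[0],key=cv2.contourArea); print(n,cv2.boundingRect(c),cv2.minEnclosingCircle(c), x,y)
print("bin side corners",rays(s,[(258,182),(305,167),(268,138),(222,148)],75).round(0).tolist())
im=np.hstack([cv2.resize(crop(t,155,150,100,90,4),(400,360)),crop(s,210,130,100,90,4)])
cv2.imwrite("pics/c2.png",im)
```

```text
punch top [ 570.66289624 -308.84494628] [ 565.3044607  -309.56916996]
cup rim [545.00204837 -19.2787659 ] [541.24664071 -21.26019791]Traceback (most recent call last):
  File "<stdin>", line 9, in <module>
ValueError: max() iterable argument is empty
```

Run:
```python
from h import *
t=imaging.read_camera("top"); s=imaging.read_camera("side")
print("bin side corners",rays(s,[(258,182),(305,167),(268,138),(222,148)],75).round(0).tolist())
im=np.hstack([crop(t,155,150,100,90,4),crop(s,210,130,100,90,4)])
cv2.imwrite("pics/c2.png",im)
```

```text
bin side corners [[465.0, 174.0], [615.0, 159.0], [618.0, 369.0], [469.0, 400.0]]
```

View pics/c2.png

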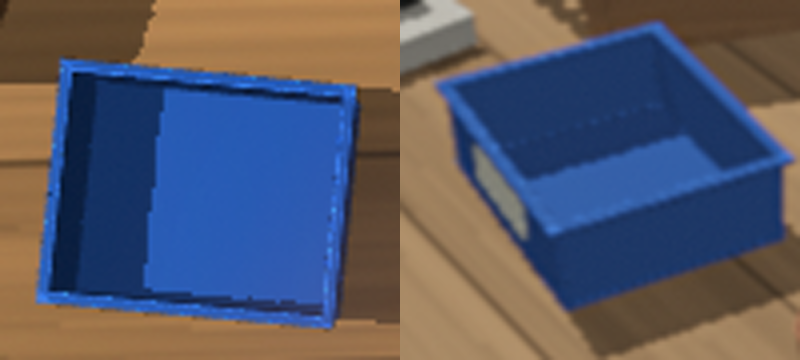

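The crop shows the bin empty. Its rim corners are at crop (62,62), (356,88), (331,320) and (40,302) in the top half, and the rim wall facing the cup is on the right.

Run:
```python
from h import *
t=imaging.read_camera("top"); s=imaging.read_camera("side")
A=rays(t,[(155+u/4,150+v/4) for u,v in((331,320),(356,88),(62,62),(40,302))],75)
B=rays(s,[(210+u/4,130+v/4) for u,v in((152,232),(390,158),(258,24),(38,85))],75)
print(A.round(),A.mean(0));print(B.round(),B.mean(0))
o=sensors.get_obs();print(o["clock"],o["ee_pos"],o["q"])
```

```text
[[435. 166.]
 [617. 143.]
 [643. 372.]
 [455. 392.]] [537.53398654 268.10570053]
[[429. 166.]
 [613. 143.]
 [641. 368.]
 [454. 387.]] [534.39718532 266.02664475]
1.8 [131.58107675 559.77339088 218.02768449] [ 1.21896079e+00  2.75899566e-01  1.50490144e+00 -2.89972935e-05
  1.36070445e+00 -1.21004952e-01]
```

```bash
python3 -m inch '[[[20,-30,0],-5,-1],[[45,-62,-5],-11,-1],[[68,-95,-5],-17,-1],[[91,-128,-10],-23,-1],[[114,-161,-15],-29,-1],[[137,-194,-20],-35,-1],[[160,-227,-20],-41,-1],[[183,-260,-25],-47,-1],[[206,-293,-30],-53,-1],[[230,-326,-30],-58,-1],[[253,-359,-35],-63,-1],[[276,-392,-40],-68,-1],[[299,-425,-45],-73,-1],[[322,-458,-50],-78,-1],[[345,-490,-55],-82,-1],[[368,-520,-60],-84,-1],[[388,-548,-64],-84,-1],[[403,-570,-67],-84,-1],[[411,-580,-68],-84,-1],[[411,-580,-68],-84,-1]]' 25
python3 - <<'E'
from h import *
t=imaging.read_camera("top"); s=imaging.read_camera("side")
o=sensors.get_obs();print(o["clock"],o["ee_pos"],o["q"],o["tcp_rot"])
cv2.imwrite("pics/c3.png",np.hstack([crop(t,246,144,100,100,4),crop(s,260,130,100,100,4)]))
E
```

```text
clock: 3.47
ee_pos: [544.2, -22.3, 149.6]
tcp_rot: [0.0, 0.751, 0.66, 0.0]
force: [0.3, 0.9, -0.1]
finger_gap: 1.002
3.5667 [541.73580551 -19.47852672 149.85163674] [-1.64971482e-01  2.75318592e-01  1.68321960e+00  1.00593696e-03
  1.18466716e+00 -3.86349813e-02] [-9.19352169e-04  7.50458618e-01  6.60916784e-01 -1.48153494e-04]
```

View pics/c3.png

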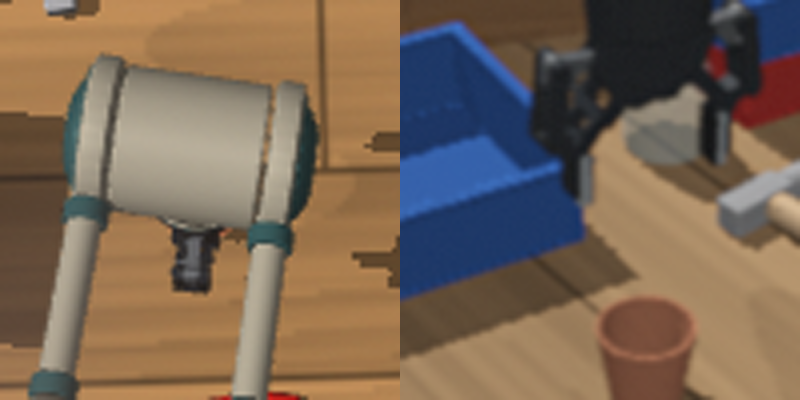

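The hand is open and centred over the cup. In the side crop the tips are at about (580,195) and (715,160), with the cup rim below them at (646,328). I'll go down and close gently.

```bash
python3 -m inch '[[[0,0,-10],0,-1],[[0,0,-25],0,-1],[[0,0,-40],0,-1],[[0,0,-55],0,-1],[[0,0,-68],0,-1],[[0,0,-76],0,-1],[[0,0,-80],0,-1],[[0,0,-80],0,-1],[[0,0,-80],0,-1]]' 25
python3 - <<'E'
from h import *
s=imaging.read_camera("side")
cv2.imwrite("pics/c4.png",crop(s,270,140,100,100,5))
E
```

```text
clock: 4.32
ee_pos: [542.6, -19.7, 70.4]
tcp_rot: [0.0, 0.75, 0.661, 0.0]
force: [-0.6, 0.2, -0.3]
finger_gap: 0.998
```

View pics/c4.png

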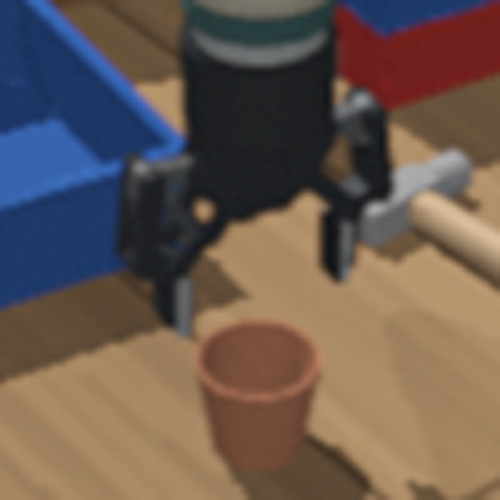

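Run:
```python
from h import *
s=imaging.read_camera("side");t=imaging.read_camera("top")
for X in([542.6,-19.7,45],[542.6,-19.7,58],[542.6,-19.7,70],[542.6,-19.7,85]):print(X,proj(s,X))
for k in(1,-1):
  for z in(50,60,70): print(k,z,proj(s,[542.6+k*45*.99,-19.7-k*45*.13,z]))
o=sensors.get_obs();print(o["q"])
r=imaging.boxes_of(s,"cup")[0]; print(r, ray(s,(321.6,211.6),58))
```

```text
[542.6, -19.7, 45] [321.72040058 215.34629941]
[542.6, -19.7, 58] [321.75501787 211.50606936]
[542.6, -19.7, 70] [321.78738716 207.91521853]
[542.6, -19.7, 85] [321.82842058 203.36322306]
1 50 [336.39186572 208.72954159]
1 60 [336.49283082 205.78179045]
1 70 [336.59482927 202.80387001]
-1 50 [306.63854713 219.17455884]
-1 60 [306.58651593 216.19325723]
-1 70 [306.53393616 213.18052389]
[-1.65182870e-01  3.52446764e-01  1.79160256e+00  4.02463857e-05
  9.95700631e-01 -3.92908620e-02]
{'bbox': [308.2, 202.6, 24.9, 31.5], 'p': 0.73} [542.03768886 -19.77228858]
```

Run:
```python
from h import *
s=imaging.read_camera("side"); t=imaging.read_camera("top")
for z in(193,206,218,240): print(z,proj(s,[131.5,559.5,z]))
a=cv2.imread("pics/side0.png"); b=crop(s,30,0,1,1,1)
cv2.imwrite("pics/c5.png",np.hstack([cv2.resize(a[70:130,40:100],(400,400),interpolation=cv2.INTER_CUBIC),crop(t,260,160,80,80,5)]))
```

```text
193 [ 82.98571478 125.11064632]
206 [ 81.52606668 120.96996397]
218 [ 80.16241312 117.10159582]
240 [ 77.62084228 109.89175019]
```

View pics/c5.png

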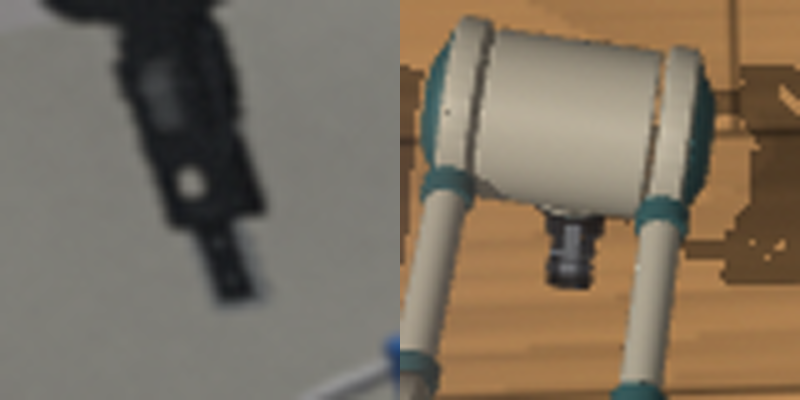

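The fingertips appear about 10 px higher in the side view than the TCP reading predicts. Going down 30 mm is safe under either reading, so I'll do that and look again.

```bash
python3 -m inch '[[[0,0,-10],0,-1],[[0,0,-20],0,-1],[[0,0,-27],0,-1],[[0,0,-30],0,-1],[[0,0,-30],0,-1]]' 25
python3 - <<'E'
from h import *
s=imaging.read_camera("side"); print(sensors.get_obs()["ee_pos"])
cv2.imwrite("pics/c6.png",crop(s,270,140,100,100,5))
E
```

```text
clock: 5.03
ee_pos: [541.4, -20.1, 38.5]
tcp_rot: [-0.001, 0.75, 0.661, -0.001]
force: [-0.0, 0.4, -0.1]
finger_gap: 1.001
[541.98672257 -20.14656223  39.12503462]
```

View pics/c6.png

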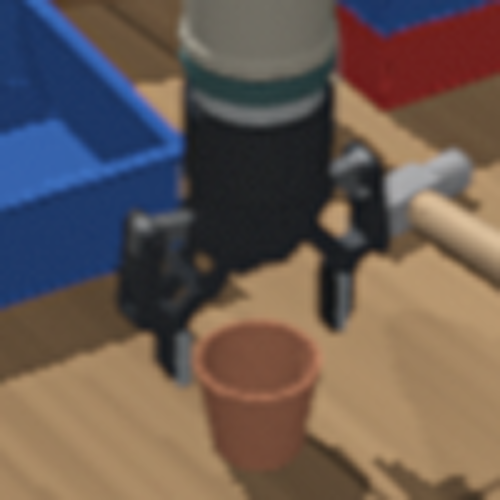

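Run:
```python
from h import *
t=imaging.read_camera("top")
for z in(60,100,150): print(z, proj(t,[542.6-57*.99,-19.7+57*.13,z]), "obs bottom edge",ray(t,(294,217.5),z))
im=t["pixels"]; d=(im.max(2)<75)[195:225,280:312]
ys,xs=np.nonzero(d);print(ys.min()+195,ys.max()+195)
print([(r+195,np.nonzero(d[r])[0].min()+280,np.nonzero(d[r])[0].max()+280) for r in range(30) if d[r].any()])
s=imaging.read_camera("side")
for k in(1,-1):
  for z in(206,240): print(k,z,proj(s,[131.5+k*.2287*42,559.5+k*.973*42,z]))
```

```text
60 [294.5507964  212.32152074] obs bottom edge [469.79558908 -10.13524378]
100 [294.26142287 212.08487461] obs bottom edge [469.50950682 -11.06962187]
150 [293.87492787 211.76880373] obs bottom edge [469.151904   -12.23759449]
203 217
[(203, np.int64(290), np.int64(301)), (204, np.int64(290), np.int64(300)), (205, np.int64(290), np.int64(300)), (206, np.int64(290), np.int64(299)), (207, np.int64(291), np.int64(299)), (208, np.int64(291), np.int64(298)), (209, np.int64(291), np.int64(298)), (210, np.int64(291), np.int64(298)), (211, np.int64(291), np.int64(297)), (212, np.int64(290), np.int64(297)), (213, np.int64(290), np.int64(297)), (214, np.int64(290), np.int64(297)), (215, np.int64(290), np.int64(297)), (216, np.int64(290), np.int64(297)), (217, np.int64(290), np.int64(297))]
1 206 [ 81.37225469 114.71540433]
1 240 [ 77.55881606 103.80322641]
-1 206 [ 81.68755136 127.53652384]
-1 240 [ 77.68601531 116.28916616]
```

Both cameras agree on the gripper's x/y. The pads really are about 30 mm higher than the reading implies, so I'll trust the pictures for z. The tips are now level with the rim, so I'll go 6 mm lower and close.

```bash
python3 -m inch '[[[0,0,-3],0,-1],[[0,0,-6],0,-1],[[0,0,-6],0,-0.8],[[0,0,-6],0,-0.7],[[0,0,-6],0,-0.6],[[0,0,-6],0,-0.5],[[0,0,-6],0,-0.4],[[0,0,-6],0,-0.3],[[0,0,-6],0,-0.3],[[0,0,-6],0,-0.3]]' 25
python3 - <<'E'
from h import *
s=imaging.read_camera("side"); o=sensors.get_obs();print(o["ee_pos"],o["finger_gap"],o["force"])
cv2.imwrite("pics/c7.png",crop(s,270,140,100,100,5))
E
```

```text
clock: 6.02
ee_pos: [543.5, -20.3, 35.2]
tcp_rot: [0.001, 0.75, 0.661, 0.001]
force: [1.2, -0.3, 5.4]
finger_gap: 0.763
[543.52747096 -20.35976352  35.21490878] 0.7700156761898526 [-0.30440719 -0.67154603  6.11847029]
```

View pics/c7.png

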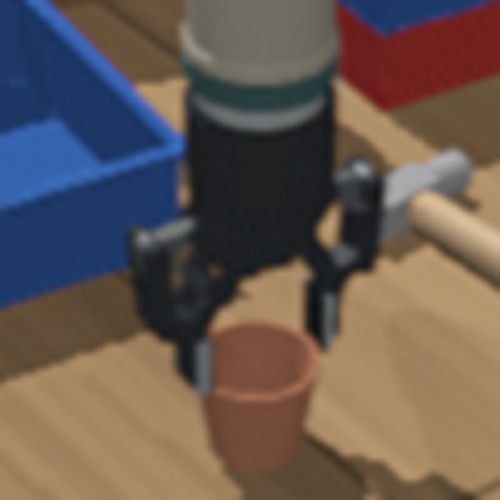

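The pads hold the cup at its rim, with fingertips at crop (205,390) and (325,345), just below the rim line. Lifting next.

```bash
python3 -m inch '[[[0,0,2],0,-0.3],[[0,0,5],0,-0.3],[[0,0,10],0,-0.3],[[0,0,18],0,-0.3],[[0,0,28],0,-0.3],[[0,0,38],0,-0.3],[[0,0,48],0,-0.3],[[-2,4,56],0,-0.3],[[-4,14,60],0,-0.3],[[-7,30,62],0,-0.3],[[-10,48,62],0,-0.3],[[-13,66,62],0,-0.3],[[-16,84,62],0,-0.3],[[-19,102,62],0,-0.3],[[-22,118,62],0,-0.3],[[-24,126,62],0,-0.3],[[-24,129,62],0,-0.3],[[-24,129,62],0,-0.3],[[-24,129,62],0,-0.3]]' 30
python3 - <<'E'
from h import *
s=imaging.read_camera("side"); o=sensors.get_obs();print(o["ee_pos"],o["finger_gap"],o["force"])
r=imaging.boxes_of(s,"cup");print(r[:2])
for z in(62,91,120):print(proj(s,[519,109,z]))
cv2.imwrite("pics/d0.png",crop(s,230,110,100,100,5))
E
```

```text
clock: 7.65
ee_pos: [518.7, 108.5, 96.1]
tcp_rot: [0.0, 0.75, 0.661, -0.0]
force: [-0.1, -0.8, -2.6]
finger_gap: 0.762
[518.7357953  108.2267178   96.09431732] 0.7607956740682389 [ 0.09813138 -0.8571019  -2.25261922]
[{'bbox': [274.7, 166.9, 21.0, 29.1], 'p': 0.95}]
[287.06709708 190.11467423]
[286.64409049 181.54384439]
[286.20877364 172.72358782]
```

View pics/d0.png

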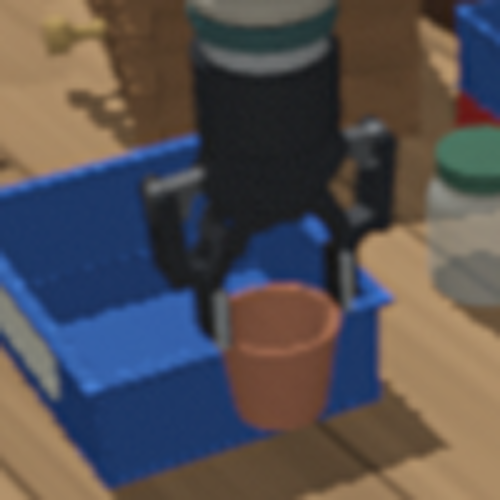

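The cup hangs upright in the grip at the near side of the bin's right wall. Now I'll roll it over the bin edge.

```bash
python3 -m inch '[[[1,9,0],0,-0.3],[[2,18,1],0,-0.3],[[3,25,3],0,-0.3],[[4,31,5],0,-0.3],[[5,38,6],0,-0.3],[[5,44,7],0,-0.3],[[6,51,7],0,-0.3],[[7,57,6],0,-0.3],[[8,63,4],0,-0.3],[[9,69,1],0,-0.3],[[9,75,-3],0,-0.3],[[10,80,-7],0,-0.3],[[11,85,-12],0,-0.3],[[11,89,-18],0,-0.3],[[11,89,-18],0,-0.3]]' 30
python3 - <<'E'
from h import *
s=imaging.read_camera("side"); o=sensors.get_obs();print(o["ee_pos"],o["finger_gap"],o["force"],o["torque"])
print(imaging.boxes_of(s,"cup")[:2])
cv2.imwrite("pics/d1.png",crop(s,225,100,100,100,5))
E
```

```text
clock: 9.0
ee_pos: [530.3, 201.3, 77.7]
tcp_rot: [-0.001, 0.751, 0.661, 0.002]
force: [-2.0, 3.4, 4.8]
finger_gap: 0.765
[530.29129702 201.09050262  78.05482183] 0.7615062035421232 [-1.30115382  4.44013451  4.90320703] [ 0.61067287  0.29080673 -0.09639338]
[{'bbox': [263.3, 151.6, 25.3, 24.9], 'p': 0.73}, {'bbox': [363.9, 229.4, 93.0, 95.6], 'p': 0.68}]
```

View pics/d1.png

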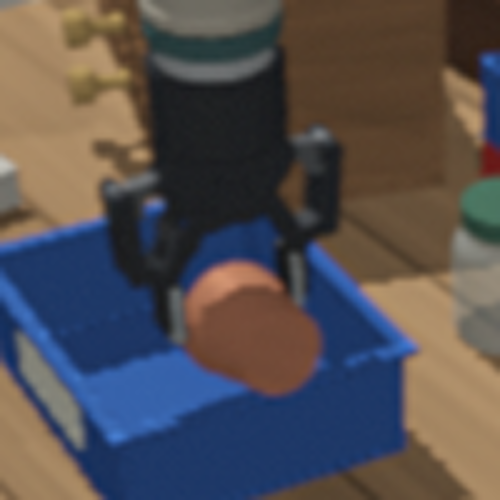

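The cup is on its side over the bin edge, foot toward the camera and mouth into the bin, with light forces. Continuing past level.

```bash
python3 -m inch '[[[0,3,-6],0,-0.3],[[1,5,-13],0,-0.3],[[1,6,-20],0,-0.3],[[1,7,-26],0,-0.3],[[1,7,-31],0,-0.3],[[1,7,-35],0,-0.3],[[1,6,-39],0,-0.3],[[1,6,-42],0,-0.3],[[1,6,-42],0,-0.3],[[1,6,-42],0,-0.3],[[1,6,-42],0,-0.3]]' 30
python3 - <<'E'
from h import *
s=imaging.read_camera("side"); o=sensors.get_obs();print(o["ee_pos"],o["finger_gap"],o["force"],o["torque"])
t=imaging.read_camera("top")
for p in(s,t):
  print([(q["bbox"],q["p"]) for q in imaging.boxes_of(p,"cup")[:2]],[(q["bbox"],q["p"]) for q in imaging.boxes_of(p,"blank1")[:8]])
cv2.imwrite("pics/d2.png",np.hstack([crop(s,225,100,80,100,5),crop(t,165,150,80,100,5)]))
E
```

```text
clock: 10.02
ee_pos: [533.7, 206.7, 36.1]
tcp_rot: [0.0, 0.751, 0.661, 0.004]
force: [2.7, 5.2, -0.9]
finger_gap: 0.741
[533.71453802 206.65763781  36.15976017] 0.7449366663865226 [ 3.0641878   5.326951   -0.29992338] [ 0.8099995  -0.41459148  0.14867712]
[([263.2, 156.0, 20.8, 22.5], 0.75)] []
[([227.4, 187.2, 9.0, 18.7], 0.66), ([360.2, 164.2, 52.5, 45.2], 0.44)] []
```

View pics/d2.png

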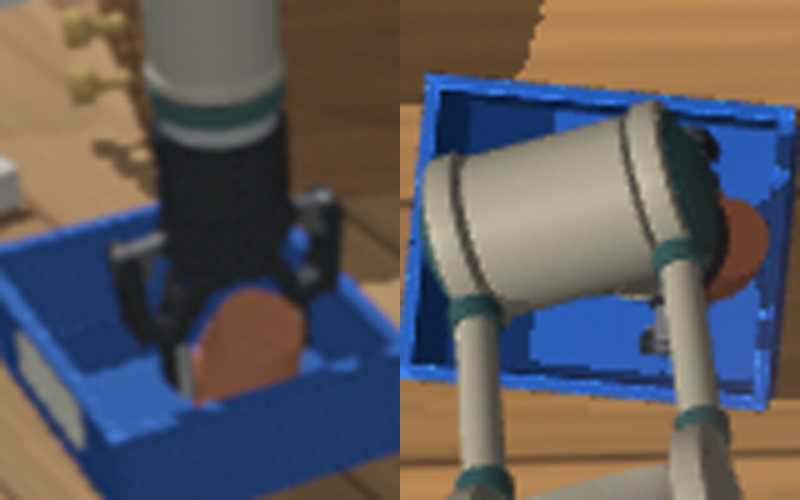

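The mouth now points well down, with the foot facing up and back. I'll shake it lightly, then lift.

```bash
python3 -m inch '[[[0,5,2],0,-0.3],[[0,-1,-2],0,-0.3],[[0,5,2],0,-0.3],[[0,-1,-2],0,-0.3],[[0,5,2],0,-0.3],[[0,0,0],0,-0.3],[[0,4,4],0,-0.3],[[0,8,14],0,-0.3],[[0,8,26],0,-0.3],[[0,8,40],0,-0.3],[[0,8,54],0,-0.3],[[0,8,66],0,-0.3],[[0,8,70],0,-0.3],[[0,8,70],0,-0.3]]' 30
python3 - <<'E'
from h import *
s=imaging.read_camera("side"); o=sensors.get_obs();print(o["ee_pos"],o["finger_gap"],o["force"],o["torque"])
print([(q["bbox"],q["p"]) for q in imaging.boxes_of(s,"cup")[:2]],[(q["bbox"],q["p"]) for q in imaging.boxes_of(s,"blank1")[:8]])
cv2.imwrite("pics/d3.png",crop(s,215,90,100,110,5))
E
```

```text
clock: 11.48
ee_pos: [531.5, 211.8, 107.9]
tcp_rot: [0.001, 0.75, 0.661, 0.001]
force: [0.1, -0.4, -1.7]
finger_gap: 0.741
[530.6981372  211.63976285 106.74318847] 0.7423285511753709 [ 0.61051609  0.01083541 -1.81801025] [0.0679861  0.01135739 0.0390086 ]
[([260.3, 135.1, 22.0, 27.9], 0.59)] []
```

View pics/d3.png

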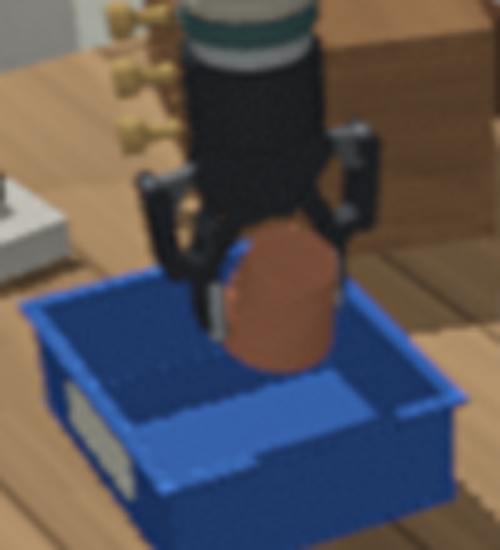

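The weight on the wrist fell from about 2.3 N to 1.7 N, which matches five 12 g blanks. The cup is now almost inverted in the pads and holds there by friction, so it has to be turned back by contact. To save pictures, I'll fit its tilt numerically from its silhouette.

```bash
cat >> h.py <<'E'
def cupmask(p):
    lab=cv2.cvtColor(p["pixels"],cv2.COLOR_RGB2HSV).astype(int); r,g,b=[p["pixels"][...,i].astype(int) for i in range(3)]
    return ((r-g>28)&(g-b<28)&(r>70)&(b>35)&(r<230)).astype(np.uint8)
def hull(p,piv,th,yaw,grip=58):
    "silhouette of cup tilted th about horizontal axis through piv; mouth leans to direction yaw (rad)"
    n=np.array([np.cos(yaw),np.sin(yaw),0]); e=np.array([n[1],-n[0],0]); k=np.array([0,0,1.])
    ax=np.sin(th)*n+np.cos(th)*k; pe=np.cos(th)*n-np.sin(th)*k; a=np.linspace(0,6.283,40)
    P=[np.array(piv)+(z-grip)*ax+r*(np.cos(t)*pe+np.sin(t)*e) for z,r in((0,25),(58,34)) for t in a]
    return cv2.convexHull(np.array([proj(p,x) for x in P],np.float32))
def fit(p,piv,yaw,grips=(46,50,54,58),dz=range(-10,11,5)):
    m=cupmask(p); out=[]
    for d in range(-20,181,5):
        for g in grips:
            for z in dz:
                h=hull(p,(piv[0],piv[1],piv[2]+z),np.radians(d),yaw,g); q=np.zeros_like(m)
                cv2.fillConvexPoly(q,np.round(h*16).astype(np.int32),1,shift=4)
                x,y,w,hh=cv2.boundingRect(h); w0=(slice(max(y-8,0),y+hh+8),slice(max(x-8,0),x+w+8))
                out.append(((m&q)[w0].sum()/max(1,(m|q)[w0].sum()),d,g,z))
    return sorted(out,reverse=True)[:6]
E
python3 - <<'E'
from h import *
s=imaging.read_camera("side"); print(fit(s,(531,212,130),np.radians(82.8)))
m=cupmask(s)[110:175,245:300]; print(m.sum()); print(np.argwhere(m).min(0)+[110,245],np.argwhere(m).max(0)+[110,245])
E
```

```text
[(np.float64(0.8831615120274914), 145, 50, 0), (np.float64(0.8800675675675675), 155, 54, -5), (np.float64(0.8798646362098139), 150, 54, -5), (np.float64(0.8787878787878788), 155, 50, -5), (np.float64(0.8781725888324873), 150, 46, 0), (np.float64(0.8758389261744967), 155, 46, 0)]
523
[136 259] [164 298]
```

```bash
python3 -m inch '[[[-4,-2,2],-1,-0.3],[[-14,-7,4],-5,-0.3],[[-25,-13,4],-9,-0.3],[[-36,-19,4],-13,-0.3],[[-47,-24,4],-17,-0.3],[[-58,-30,4],-21,-0.3],[[-69,-36,4],-25,-0.3],[[-80,-42,3],-29,-0.3],[[-91,-48,2],-33,-0.3],[[-102,-54,0],-37,-0.3],[[-112,-59,-5],-41,-0.3],[[-119,-62,-12],-44,-0.3],[[-123,-64,-20],-45,-0.3],[[-124,-65,-30],-45,-0.3],[[-124,-65,-38],-45,-0.3],[[-124,-65,-42],-45,-0.3],[[-124,-65,-42],-45,-0.3]]' 30
python3 - <<'E'
from h import *
s=imaging.read_camera("side"); o=sensors.get_obs(); print(o["ee_pos"],o["q"],o["force"])
print(fit(s,(407,147,88),np.radians(37.8)))
t=imaging.read_camera("top")
v=t["pixels"].astype(int)[165:225,170:242]; br=((v[...,0]>110)&(v[...,1]>90)&(v[...,2]<90)&(v[...,0]-v[...,2]>50)).astype(np.uint8)
n,l,st,c=cv2.connectedComponentsWithStats(br); print("brass",[(st[i,4],(c[i]+[170,165]).round(1).tolist()) for i in range(1,n) if st[i,4]>2])
cv2.imwrite("pics/e0.png",np.hstack([crop(s,190,120,90,100,4),crop(t,160,155,90,100,4)]))
E
```

```text
clock: 13.1
ee_pos: [406.0, 146.7, 63.0]
tcp_rot: [-0.0, 0.946, 0.324, -0.001]
force: [0.2, 0.2, -2.3]
finger_gap: 0.738
[406.52183165 146.79990071  63.52260355] [ 1.85339285e-01  2.17725660e-01  2.02811269e+00 -9.51123819e-05
  8.96834569e-01  1.09675132e+00] [-0.08696846  0.09738723 -1.91140728]
[(np.float64(0.8008982035928144), 155, 54, -10), (np.float64(0.7943368107302533), 150, 58, -10), (np.float64(0.792341678939617), 155, 58, -10), (np.float64(0.7899408284023669), 160, 50, -10), (np.float64(0.7857142857142857), 150, 50, -5), (np.float64(0.7833089311859444), 160, 54, -10)]
brass [(np.int32(185), [221.2, 166.5]), (np.int32(17), [231.1, 196.4]), (np.int32(48), [227.3, 201.2]), (np.int32(15), [219.4, 207.4])]
```

View pics/e0.png

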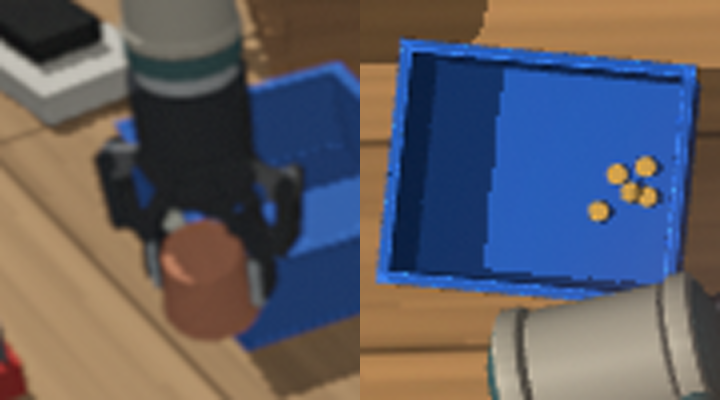

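All five blanks lie in the bin, at crop (596–650,165–212) of the top half. The cup is upside down just outside the bin's near-right corner. I'll lower its leading lip onto that corner to swing it back.

```bash
python3 -m inch '[[[0,0,-6],0,-0.3],[[0,0,-12],0,-0.3],[[0,0,-16],0,-0.3],[[2,2,-20],0,-0.3],[[4,3,-24],0,-0.3],[[6,5,-28],0,-0.3],[[8,6,-31],0,-0.3],[[11,8,-34],0,-0.3],[[13,10,-36],0,-0.3],[[16,12,-38],0,-0.3],[[18,14,-40],0,-0.3],[[20,16,-41],0,-0.3],[[20,16,-41],0,-0.3]]' 30
python3 - <<'E'
from h import *
s=imaging.read_camera("side"); o=sensors.get_obs(); print(o["ee_pos"],o["force"],o["torque"])
print(fit(s,(427,163,44),np.radians(37.8)))
cv2.imwrite("pics/e1.png",crop(s,190,120,100,100,5))
E
```

```text
clock: 14.28
ee_pos: [420.2, 161.1, 20.6]
tcp_rot: [-0.0, 0.946, 0.324, -0.007]
force: [-7.8, -4.8, -4.7]
finger_gap: 0.731
[420.22725752 161.18663067  20.74066352] [-6.89397252 -3.16860125 -4.52485449] [-0.49141148  1.01347034  0.02956505]
[(np.float64(0.7265238879736409), 120, 58, -10), (np.float64(0.7167530224525043), 45, 54, 10), (np.float64(0.7126623376623377), 115, 58, -10), (np.float64(0.7090592334494773), 40, 54, 10), (np.float64(0.7009966777408638), 50, 54, 10), (np.float64(0.6976744186046512), 50, 58, 10)]
```

View pics/e1.png

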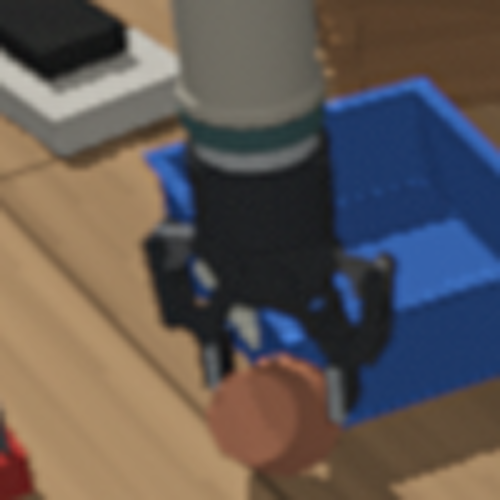

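The cup is on its side now, foot disc at crop (255,420), roughly level. I'll back it out, lift it over, and then use the inner edge of the bin's wall on its foot to finish the turn.

```bash
python3 -m inch '[[[-8,-6,1],0,-0.3],[[-18,-14,3],0,-0.3],[[-24,-19,10],0,-0.3],[[-24,-19,25],0,-0.3],[[-24,-19,45],0,-0.3],[[-24,-19,65],0,-0.3],[[-20,-15,80],2,-0.3],[[-10,-10,88],6,-0.3],[[3,-2,90],11,-0.3],[[16,6,90],16,-0.3],[[30,14,90],21,-0.3],[[44,22,90],26,-0.3],[[58,31,90],31,-0.3],[[72,40,88],36,-0.3],[[86,48,87],41,-0.3],[[98,54,86],44,-0.3],[[104,58,85],45,-0.3],[[106,59,85],45,-0.3],[[106,59,85],45,-0.3]]' 30
python3 - <<'E'
from h import *
s=imaging.read_camera("side"); o=sensors.get_obs(); print(o["ee_pos"],o["force"],o["torque"])
print(fit(s,(533,222,127),np.radians(82.8)))
cv2.imwrite("pics/e2.png",crop(s,215,90,100,100,5))
E
```

```text
clock: 15.92
ee_pos: [532.5, 221.6, 108.4]
tcp_rot: [0.0, 0.751, 0.661, 0.0]
force: [0.0, 0.2, -1.7]
finger_gap: 0.734
[531.93533557 221.35720029 108.28523349] [-0.19157669 -0.33046352 -1.4060867 ] [ 0.06509149 -0.0521197   0.02813442]
[(np.float64(0.8650190114068441), 125, 50, -5), (np.float64(0.8601134215500945), 125, 54, -5), (np.float64(0.8527724665391969), 125, 46, -5), (np.float64(0.8432835820895522), 125, 58, -5), (np.float64(0.8424015009380863), 130, 54, -10), (np.float64(0.8411214953271028), 130, 50, -5)]
```

```bash
python3 -m inch '[[[0,0,-20],0,-0.3],[[0,0,-40],0,-0.3],[[0,0,-56],0,-0.3],[[0,0,-61],0,-0.3],[[-1,-7,-61],0,-0.3],[[-1,-12,-60],0,-0.3],[[-1,-12,-54],0,-0.3],[[-1,-12,-47],0,-0.3],[[-1,-12,-41],0,-0.3],[[-2,-13,-35],0,-0.3],[[-2,-15,-29],0,-0.3],[[-2,-18,-22],0,-0.3],[[-3,-21,-16],0,-0.3],[[-3,-26,-10],0,-0.3],[[-4,-31,-5],0,-0.3],[[-5,-36,-2],0,-0.3],[[-5,-41,1],0,-0.3],[[-5,-41,1],0,-0.3]]' 30
python3 - <<'E'
from h import *
s=imaging.read_camera("side"); o=sensors.get_obs(); print(o["ee_pos"],o["force"],o["torque"])
print(fit(s,(528,181,122),np.radians(82.8)))
cv2.imwrite("pics/e3.png",crop(s,215,90,100,100,5))
E
```

```text
clock: 17.47
ee_pos: [527.7, 179.7, 109.6]
tcp_rot: [0.0, 0.751, 0.661, 0.0]
force: [0.5, -0.2, -0.9]
finger_gap: 0.731
[527.66944746 180.16990962 109.26576173] [-0.40091336  0.03270098 -0.88487179] [ 0.0729372  -0.0369637   0.00119586]
[(np.float64(0.8687050359712231), 130, 54, 0), (np.float64(0.8678571428571429), 130, 58, 0), (np.float64(0.8629893238434164), 135, 54, 0), (np.float64(0.8556338028169014), 135, 58, 0), (np.float64(0.851063829787234), 135, 50, 0), (np.float64(0.85), 130, 50, 0)]
```

View pics/e3.png

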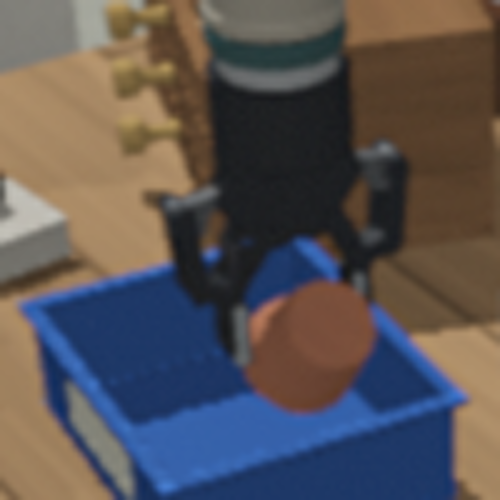

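The edge slid under the foot this time, so the cup is still at about 130°, foot disc at crop (325,325). I'll go in again lower, pressing the foot more firmly before rising.

```bash
python3 -m inch '[[[2,20,0],0,-0.3],[[5,41,-5],0,-0.3],[[5,41,-30],0,-0.3],[[5,41,-55],0,-0.3],[[5,41,-66],0,-0.3],[[5,41,-69],0,-0.3],[[4,34,-69],0,-0.3],[[3,26,-69],0,-0.3],[[3,21,-69],0,-0.3],[[3,21,-69],0,-0.3]]' 30
python3 - <<'E'
from h import *
s=imaging.read_camera("side"); o=sensors.get_obs(); print(o["ee_pos"],o["force"],o["torque"])
print(fit(s,(531,203,53),np.radians(82.8)))
cv2.imwrite("pics/e4.png",crop(s,215,110,100,100,5))
E
```

```text
clock: 18.35
ee_pos: [536.6, 208.8, 43.1]
tcp_rot: [-0.001, 0.752, 0.659, 0.01]
force: [4.6, 19.8, -3.1]
finger_gap: 0.715
[536.60011524 208.9061544   43.14356938] [ 5.05235154 19.00597311 -3.60524926] [ 3.10285004 -0.72940791  0.12222718]
[(np.float64(0.5889328063241107), 135, 46, 10), (np.float64(0.5847953216374269), 135, 58, 10), (np.float64(0.5817120622568094), 135, 54, 10), (np.float64(0.5803921568627451), 130, 54, 10), (np.float64(0.5783365570599613), 135, 50, 10), (np.float64(0.5780346820809249), 140, 46, 10)]
```

```bash
python3 -m inch '[[[0,2,4],0,-0.3],[[0,3,8],0,-0.3],[[0,3,12],0,-0.3],[[0,3,16],0,-0.3],[[0,3,16],0,-0.3]]' 25
python3 - <<'E'
from h import *
s=imaging.read_camera("side"); o=sensors.get_obs(); print(o["ee_pos"],o["force"],o["torque"],o["finger_gap"])
print(fit(s,(531,206,69),np.radians(82.8)))
cv2.imwrite("pics/e5.png",crop(s,215,110,100,100,5))
E
```

```text
clock: 18.82
ee_pos: [535.5, 208.1, 59.4]
tcp_rot: [0.001, 0.751, 0.661, 0.006]
force: [3.3, 9.0, -1.5]
finger_gap: 0.709
[535.4409164  208.10897751  59.14983159] [ 3.38297705  8.1852617  -1.47538885] [ 1.47758028 -0.70139524  0.08800098] 0.7112267908868769
[(np.float64(0.6924603174603174), 130, 50, 10), (np.float64(0.6909448818897638), 130, 46, 10), (np.float64(0.6909448818897638), 125, 46, 10), (np.float64(0.6882352941176471), 125, 50, 10), (np.float64(0.6882352941176471), 120, 50, 10), (np.float64(0.6842105263157895), 120, 46, 10)]
```

View pics/e5.png

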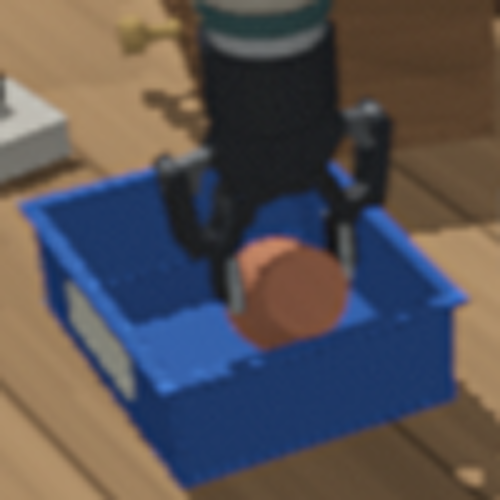

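The cup is turning: its side wall now shows above the foot disc at crop (305,290). I'll keep rolling it up over the edge.

```bash
python3 -m inch '[[[0,-1,4],0,-0.3],[[0,-2,8],0,-0.3],[[0,-4,12],0,-0.3],[[-1,-6,16],0,-0.3],[[-1,-8,20],0,-0.3],[[-1,-11,24],0,-0.3],[[-1,-11,24],0,-0.3]]' 25
python3 - <<'E'
from h import *
s=imaging.read_camera("side"); o=sensors.get_obs(); print(o["ee_pos"],o["force"],o["torque"],o["finger_gap"])
print(fit(s,(530,195,93),np.radians(82.8),dz=range(-10,21,5)))
cv2.imwrite("pics/e6.png",crop(s,215,100,100,100,5))
E
```

```text
clock: 19.45
ee_pos: [533.3, 195.8, 83.6]
tcp_rot: [0.001, 0.751, 0.661, 0.005]
force: [1.8, 6.1, 1.4]
finger_gap: 0.659
[533.28454406 195.89678053  83.36286604] [0.80099336 6.69176422 1.50981744] [ 1.05908842 -0.43298058  0.0915818 ] 0.654430233392558
[(np.float64(0.5776173285198556), 110, 46, 5), (np.float64(0.5716814159292035), 105, 50, 10), (np.float64(0.5689655172413793), 100, 46, 10), (np.float64(0.5686619718309859), 105, 46, 10), (np.float64(0.5675675675675675), 35, 46, 20), (np.float64(0.5675675675675675), 35, 46, 15)]
```

View pics/e6.png

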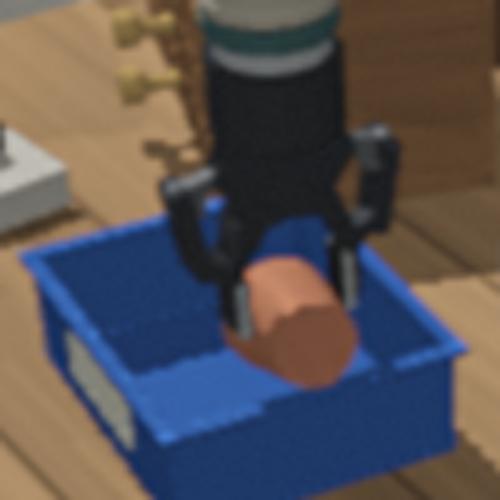

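The cup lies roughly level now, foot disc at crop (315,345). The pads have slid toward its middle (gap 0.65), so I'll stop pushing on the foot. Instead I'll grip harder, go outside the wall, and let the bin edge lift the mouth side, which doesn't squeeze the cup out of the pads.

```bash
python3 -m inch '[[[0,4,1],0,0],[[1,10,3],0,0],[[1,10,10],0,0],[[1,10,22],0,0],[[1,10,36],0,0],[[1,8,45],0,0],[[0,0,47],0,0],[[-2,-14,47],0,0],[[-4,-28,47],0,0],[[-6,-44,47],0,0],[[-8,-60,47],0,0],[[-9,-70,47],0,0],[[-9,-76,45],0,0],[[-9,-78,45],0,0],[[-9,-78,45],0,0]]' 40
python3 - <<'E'
from h import *
s=imaging.read_camera("side"); o=sensors.get_obs(); print(o["ee_pos"],o["force"],o["torque"],o["finger_gap"])
print(fit(s,(521,117,140),np.radians(82.8),grips=(20,26,32,38,44),dz=range(-15,16,5)))
cv2.imwrite("pics/e7.png",crop(s,230,90,100,100,5))
E
```

```text
clock: 20.75
ee_pos: [520.4, 115.1, 124.6]
tcp_rot: [-0.0, 0.751, 0.661, -0.0]
force: [-0.2, 0.4, -2.1]
finger_gap: 0.649
[520.51051539 115.69511009 124.76541435] [-0.2702494   0.04068922 -0.84886182] [ 0.00550513 -0.01516252  0.02158063] 0.6446755472279574
[(np.float64(0.627831715210356), 105, 32, -5), (np.float64(0.6204620462046204), 110, 32, -5), (np.float64(0.6148969889064976), 100, 32, -5), (np.float64(0.6098726114649682), 100, 26, -10), (np.float64(0.6060126582278481), 100, 26, -5), (np.float64(0.6045016077170418), 110, 38, -5)]
```

View pics/e7.png

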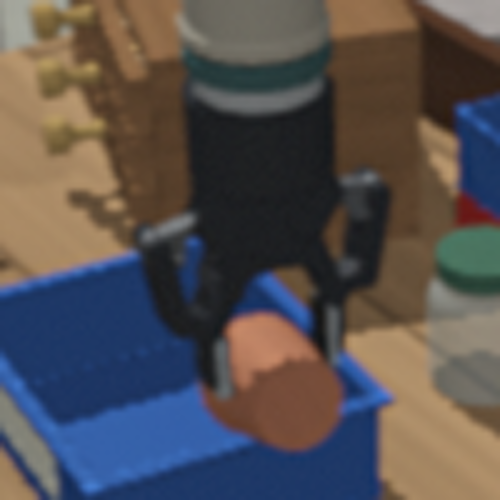

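The cup is level in the pads outside the bin wall, gripped near mid-height, with pads at crop (222,375) and (332,345). Now I'll lower it so the bin edge lifts the mouth end.

```bash
python3 -m inch '[[[1,8,-8],0,0],[[2,16,-20],0,0],[[2,17,-30],0,0],[[2,16,-35],0,0],[[1,12,-38],0,0],[[1,9,-41],0,0],[[1,6,-45],0,0],[[0,3,-49],0,0],[[0,1,-54],0,0],[[0,0,-59],0,0],[[0,-1,-65],0,0],[[0,-1,-70],0,0],[[0,0,-75],0,0],[[0,1,-80],0,0],[[0,3,-85],0,0],[[1,7,-89],0,0],[[1,7,-89],0,0]]' 35
python3 - <<'E'
from h import *
s=imaging.read_camera("side"); o=sensors.get_obs(); print(o["ee_pos"],o["force"],o["torque"],o["finger_gap"])
print(fit(s,(521,122,53),np.radians(82.8),grips=(20,26,32,38,44),dz=range(-15,16,5)))
cv2.imwrite("pics/e8.png",crop(s,230,120,100,100,5))
E
```

```text
clock: 22.22
ee_pos: [521.2, 123.5, 35.1]
tcp_rot: [-0.0, 0.75, 0.661, -0.0]
force: [-0.5, 0.2, -1.4]
finger_gap: 0.647
[521.36473191 123.27273507  35.51457086] [-0.10060006  0.25254679 -1.54389103] [ 0.0480421  -0.05386641 -0.01304149] 0.6484401376417234
[(np.float64(0.6223404255319149), 105, 26, -10), (np.float64(0.6195462478184991), 100, 26, -10), (np.float64(0.6094570928196147), 105, 32, -5), (np.float64(0.6075085324232082), 95, 26, -10), (np.float64(0.6007067137809188), 110, 32, -10), (np.float64(0.5996533795493935), 105, 32, -10)]
```

View pics/e8.png

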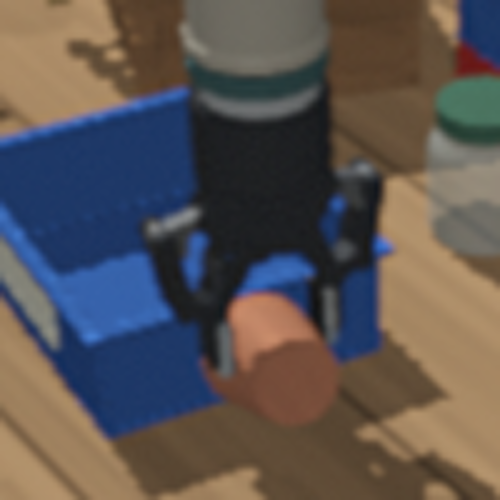

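No contact, and the mouth just missed the edge. I'll redo it 7–8 mm closer and check halfway.

```bash
python3 -m inch '[[[-1,-12,3],0,0],[[-2,-15,20],0,0],[[-2,-15,45],0,0],[[-1,-8,68],0,0],[[1,8,70],0,0],[[2,16,64],0,0],[[2,16,55],0,0],[[1,12,51],0,0],[[1,8,48],0,0],[[1,5,43],0,0],[[0,3,39],0,0],[[0,1,33],0,0],[[0,0,28],0,0],[[0,0,28],0,0]]' 30
python3 - <<'E'
from h import *
s=imaging.read_camera("side"); o=sensors.get_obs(); print(o["ee_pos"],o["force"],o["torque"],o["finger_gap"])
print(fit(s,(521,124,81),np.radians(82.8),grips=(14,20,26,32,38),dz=range(-15,16,5)))
cv2.imwrite("pics/e9.png",crop(s,230,110,100,100,5))
E
```

```text
clock: 23.43
ee_pos: [520.6, 122.2, 62.7]
tcp_rot: [-0.001, 0.75, 0.661, -0.001]
force: [-0.3, -0.2, -1.5]
finger_gap: 0.646
[521.00945403 122.50017829  63.28283578] [-0.32240517  0.08869594 -1.61862815] [-0.00578705 -0.00211831  0.01975378] 0.6466776545924403
[(np.float64(0.6149825783972126), 105, 32, -10), (np.float64(0.6038394415357766), 110, 32, -10), (np.float64(0.6013628620102215), 100, 32, -10), (np.float64(0.5992438563327032), 40, 32, -15), (np.float64(0.5947826086956521), 110, 38, -10), (np.float64(0.5932835820895522), 40, 38, -10)]
```

View pics/e9.png

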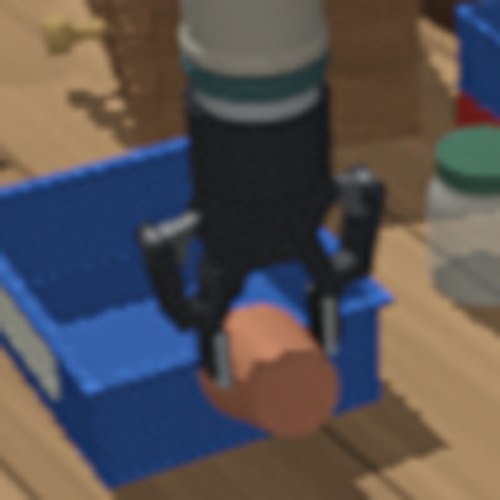

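The cup droops slightly at the mouth (about 105°), so its lower lip sits further back than I assumed. I'll come in about 15 mm further.

```bash
python3 -m inch '[[[0,0,20],0,0],[[1,5,40],0,0],[[2,15,48],0,0],[[3,25,46],0,0],[[3,25,40],0,0],[[3,25,35],0,0],[[3,21,31],0,0],[[2,17,27],0,0],[[2,13,23],0,0],[[1,10,20],0,0],[[1,10,20],0,0]]' 30
python3 - <<'E'
from h import *
s=imaging.read_camera("side"); o=sensors.get_obs(); print(o["ee_pos"],o["force"],o["torque"],o["finger_gap"])
print(fit(s,(522,134,101),np.radians(82.8),grips=(14,20,26,32,38),dz=range(-15,16,5)))
cv2.imwrite("pics/f0.png",crop(s,230,100,100,100,5))
E
```

```text
clock: 24.4
ee_pos: [524.2, 126.0, 87.0]
tcp_rot: [0.006, 0.749, 0.663, -0.002]
force: [-2.1, -18.8, 26.8]
finger_gap: 0.647
[524.14867034 126.0205302   87.05738036] [ -2.52052244 -19.02949991  27.56162623] [-2.83247443e+00  4.96874150e-01 -1.10019957e-03] 0.6467849813906327
[(np.float64(0.7772194304857621), 60, 32, -5), (np.float64(0.7647058823529411), 55, 32, -5), (np.float64(0.7639344262295082), 65, 32, -5), (np.float64(0.7615131578947368), 60, 38, 5), (np.float64(0.7548701298701299), 65, 38, 0), (np.float64(0.7541254125412541), 55, 38, 5)]
```

View pics/f0.png

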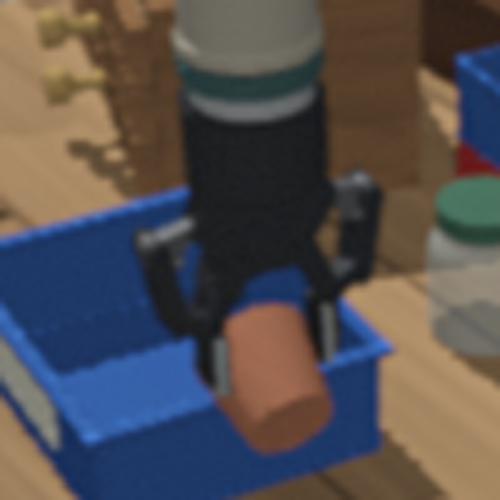

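It's working: the cup has come up to about 60°, foot end at crop (285,425). Continuing the roll.

```bash
python3 -m inch '[[[-1,-5,-3],0,0],[[-1,-6,-6],0,0],[[-1,-8,-10],0,0],[[-1,-8,-14],0,0],[[-1,-8,-18],0,0],[[-1,-7,-22],0,0],[[-1,-6,-26],0,0],[[-1,-5,-30],0,0],[[0,-3,-34],0,0],[[0,-1,-38],0,0],[[0,-1,-38],0,0]]' 30
python3 - <<'E'
from h import *
s=imaging.read_camera("side"); o=sensors.get_obs(); print(o["ee_pos"],o["force"],o["torque"],o["finger_gap"])
print(fit(s,(524,126,63),np.radians(82.8),grips=(14,20,26,32,38),dz=range(-15,16,5)))
cv2.imwrite("pics/f1.png",crop(s,230,110,100,100,5))
E
```

```text
clock: 25.37
ee_pos: [522.2, 107.6, 49.5]
tcp_rot: [0.016, 0.745, 0.667, -0.015]
force: [-5.5, -73.4, 37.6]
finger_gap: 0.65
[522.18247976 107.63532625  49.5247099 ] [ -6.02232111 -73.20376631  37.70519927] [-10.11803874   0.88032658  -0.10562852] 0.6462381055349496
[(np.float64(0.6836158192090396), 30, 26, -5), (np.float64(0.6824196597353497), 45, 32, 0), (np.float64(0.6824196597353497), 30, 20, -10), (np.float64(0.6813996316758748), 25, 20, -10), (np.float64(0.6792452830188679), 45, 26, -5), (np.float64(0.6779026217228464), 30, 32, 5)]
```

View pics/f1.png

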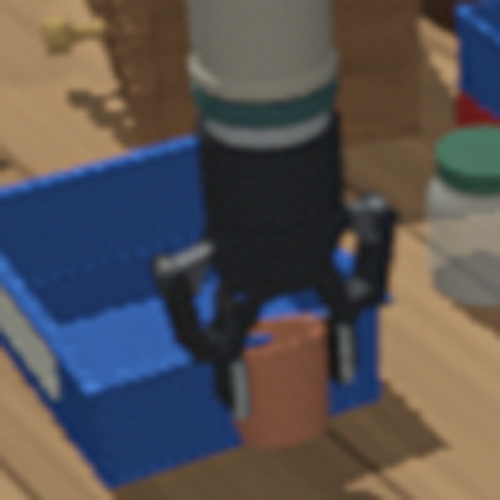

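The force is high (about 82 N), but the cup is nearly upright, leaning about 30°. Backing off straight away.

```bash
python3 -m inch '[[[-1,-10,0],0,0],[[-2,-20,0],0,0],[[-4,-30,1],0,0],[[-5,-42,3],0,0],[[-7,-54,5],0,0],[[-8,-64,5],0,0],[[-8,-64,5],0,0]]' 30
python3 - <<'E'
from h import *
s=imaging.read_camera("side"); o=sensors.get_obs(); print(o["ee_pos"],o["tcp_rot"],o["force"],o["finger_gap"])
e=o["ee_pos"]
print(fit(s,(e[0],e[1],e[2]+15),np.radians(82.8),grips=(14,20,26,32,38),dz=range(-15,16,5)))
print([(q["bbox"],q["p"]) for q in imaging.boxes_of(s,"cup")[:2]])
cv2.imwrite("pics/f2.png",crop(s,250,120,100,100,5))
E
```

```text
clock: 26.0
ee_pos: [513.8, 66.5, 50.4]
tcp_rot: [-0.0, 0.75, 0.661, -0.001]
force: [-0.2, 0.1, -1.7]
finger_gap: 0.649
[514.15128833  67.36597849  50.51691619] [-3.72428985e-04  7.50576688e-01  6.60783187e-01 -2.75974794e-04] [ 0.53517089  0.52473859 -1.60939978] 0.6490835595259652
[(np.float64(0.6976744186046512), 45, 14, -10), (np.float64(0.6819012797074955), 40, 14, -10), (np.float64(0.6785714285714286), 35, 14, -10), (np.float64(0.6781411359724613), 50, 14, -10), (np.float64(0.6735751295336787), 30, 14, -10), (np.float64(0.6719858156028369), 35, 20, 0)]
[([282.4, 179.5, 17.1, 28.0], 0.91), ([241.9, 236.3, 47.1, 42.0], 0.36)]
```

View pics/f2.png

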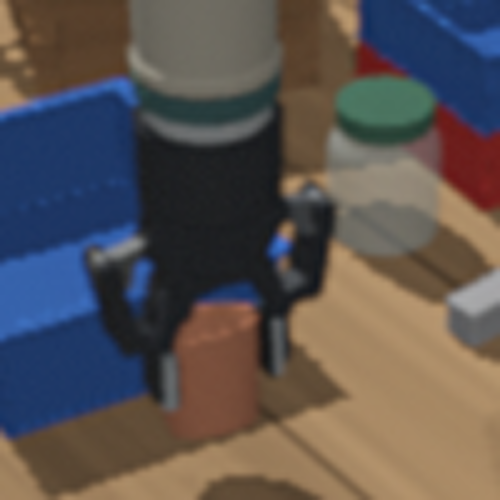

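The cup leans about 30° (mouth toward the bin) and is clear of everything. I'll lower it to the bench, then drag its foot flat.

```bash
python3 -m inch '[[[0,0,-8],0,0],[[0,0,-16],0,0],[[0,0,-20],0,0],[[0,0,-22],0,0],[[0,0,-24],0,0],[[0,0,-24],0,0]]' 30; python3 -m inch '[[[0,0,-1],0,0],[[0,0,-2],0,0],[[0,0,-3],0,0],[[0,0,-3],0,0]]'
```

```text
clock: 26.6
ee_pos: [514.3, 68.0, 26.4]
tcp_rot: [-0.0, 0.75, 0.661, -0.0]
force: [0.6, 0.1, -1.5]
finger_gap: 0.647
clock: 26.93
ee_pos: [514.5, 67.8, 24.0]
tcp_rot: [0.0, 0.75, 0.661, 0.0]
force: [-0.7, 0.4, -1.7]
finger_gap: 0.647
```

```bash
python3 -m inch '[[[0,0,-2],0,0],[[0,0,-3],0,0],[[0,0,-4],0,0],[[0,0,-4],0,0]]'; python3 -m inch '[[[0,0,-1],0,0],[[0,0,-2],0,0],[[0,0,-3],0,0],[[0,0,-3],0,0]]'
```

```text
clock: 27.27
ee_pos: [514.5, 67.8, 19.9]
tcp_rot: [0.0, 0.75, 0.661, -0.0]
force: [-0.7, -0.0, -0.9]
finger_gap: 0.651
clock: 27.6
ee_pos: [514.6, 67.2, 18.9]
tcp_rot: [0.001, 0.75, 0.661, -0.0]
force: [-3.8, -2.6, 14.6]
finger_gap: 0.649
```

```bash
python3 -m inch '[[[0,-3,0],0,0],[[-1,-6,-1],0,0],[[-1,-9,-2],0,0],[[-1,-12,-3],0,0],[[-1,-12,-3],0,0]]' 30
python3 - <<'E'
from h import *
s=imaging.read_camera("side"); o=sensors.get_obs(); e=o["ee_pos"]
print(fit(s,(e[0],e[1],e[2]+15),np.radians(82.8),grips=(14,20,26,32,38),dz=range(-15,16,5)))
cv2.imwrite("pics/f3.png",crop(s,250,130,100,100,5))
E
```

```text
clock: 28.02
ee_pos: [514.2, 55.0, 15.1]
tcp_rot: [0.001, 0.75, 0.661, 0.0]
force: [-1.2, -1.8, 8.0]
finger_gap: 0.641
[(np.float64(0.62), 45, 14, -5), (np.float64(0.6197183098591549), 50, 14, 0), (np.float64(0.617059891107078), 45, 20, 5), (np.float64(0.6140035906642729), 35, 14, 0), (np.float64(0.6133093525179856), 45, 14, 0), (np.float64(0.612280701754386), 50, 14, -5)]
```

View pics/f3.png

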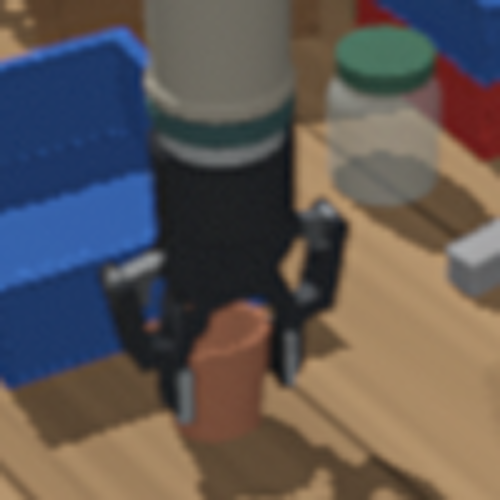

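The mouth opening is visible now at crop (240,325), and the lean is down to about 15°. A bit more of the same.

```bash
python3 -m inch '[[[0,-3,-1],0,0],[[-1,-6,-2],0,0],[[-1,-9,-3],0,0],[[-1,-11,-4],0,0],[[-1,-11,-4],0,0]]' 30; python3 -m inch '[[[0,0,-1],0,0],[[0,-2,-2],0,0],[[0,-2,-3],0,0],[[0,-2,-3],0,0]]'
python3 - <<'E'
from h import *
s=imaging.read_camera("side"); cv2.imwrite("pics/f4.png",crop(s,250,130,100,100,5))
E
```

```text
clock: 28.48
ee_pos: [512.8, 44.3, 9.9]
tcp_rot: [0.0, 0.75, 0.661, 0.0]
force: [0.2, -0.8, 2.0]
finger_gap: 0.628
clock: 28.82
ee_pos: [512.4, 41.8, 8.1]
tcp_rot: [0.001, 0.75, 0.661, -0.001]
force: [-2.7, -3.3, 12.2]
finger_gap: 0.627
```

View pics/f4.png

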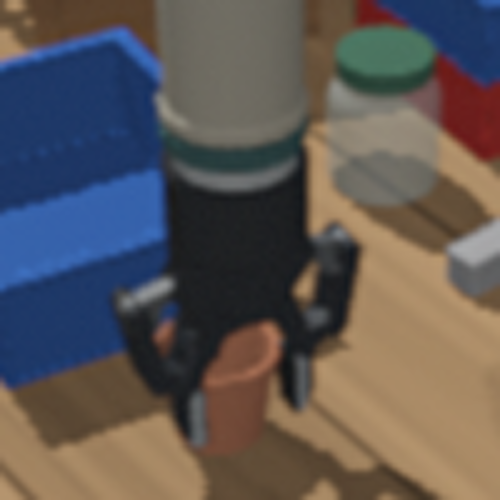

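The cup looks upright on the bench, with its opening at crop (250,350). I'll release gradually and lift off once fully open.

```bash
python3 -m inch '[[[0,0,0],0,-0.22],[[0,0,0],0,-0.27],[[0,0,0],0,-0.32],[[0,0,0],0,-0.37],[[0,0,0],0,-0.45],[[0,0,0],0,-0.6],[[0,0,0],0,-0.8],[[0,0,0],0,-1],[[0,0,0],0,-1],[[0,0,0],0,-1],[[0,0,0],0,-1]]' 20
python3 - <<'E'
from h import *
s=imaging.read_camera("side"); o=sensors.get_obs(); print(o["ee_pos"],o["force"],o["finger_gap"])
cv2.imwrite("pics/f5.png",crop(s,250,130,100,100,5))
E
```

```text
clock: 29.78
ee_pos: [512.6, 42.8, 7.0]
tcp_rot: [0.0, 0.75, 0.661, 0.0]
force: [-0.2, -0.3, 0.6]
finger_gap: 1.001
[512.57448905  42.79061232   7.02957702] [-0.69584718  0.94207348 -0.09077953] 1.0013072635823776
```

View pics/f5.png

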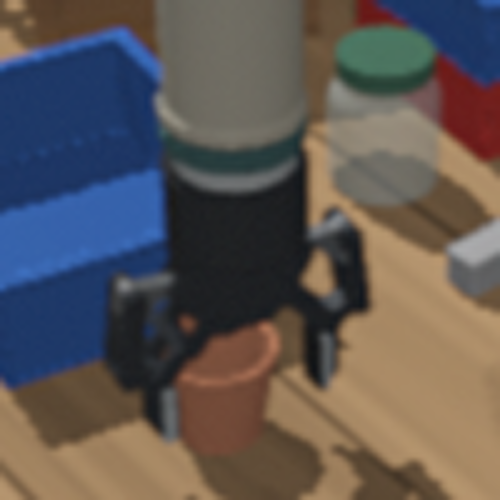

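The cup stands upright, released, with its rim at crop (228,355). It sits a bit nearer the left finger, so I'll shift 5 mm that way and lift clear.

```bash
python3 -m inch '[[[-3,0,0],0,-1],[[-5,1,0],0,-1],[[-5,1,5],0,-1],[[-5,1,15],0,-1],[[-5,1,30],0,-1],[[-5,1,50],0,-1],[[-5,1,75],0,-1],[[-4,-5,105],0,-1],[[0,-30,140],0,-1],[[5,-60,165],0,-1],[[10,-92,185],0,-1],[[15,-126,193],0,-1],[[21,-160,193],0,-1],[[27,-194,193],0,-1],[[32,-228,193],0,-1],[[38,-262,193],0,-1],[[44,-296,193],0,-1],[[50,-325,193],0,-1],[[55,-345,193],0,-1],[[56,-351,193],0,-1]]' 30
python3 -m inch '[[[0,0,0],0,-1],[[0,0,0],0,-1]]'
python3 - <<'E'
from h import *
s=imaging.read_camera("side"); t=imaging.read_camera("top"); o=sensors.get_obs(); print(o["ee_pos"],o["tcp_rot"],o["q"])
e=o["ee_pos"]; print("proj TCP axis at z=220,178",proj(s,[e[0],e[1],220]),proj(s,[e[0],e[1],178]))
print([(q["bbox"],q["p"]) for q in imaging.boxes_of(s,"punch")[:4]])
print([(q["bbox"],q["p"]) for q in imaging.boxes_of(s,"cup")[:2]],[(q["bbox"],q["p"]) for q in imaging.boxes_of(t,"cup")[:2]],)
cv2.imwrite("pics/g0.png",np.hstack([crop(s,365,170,100,100,4),crop(s,270,150,100,100,4)]))
E
```

```text
clock: 31.5
ee_pos: [569.1, -312.1, 200.6]
tcp_rot: [0.001, 0.751, 0.66, -0.0]
force: [-0.4, 0.5, -1.0]
finger_gap: 0.998
clock: 31.67
ee_pos: [568.1, -307.3, 200.4]
tcp_rot: [-0.001, 0.75, 0.661, 0.0]
force: [0.9, 0.1, -0.4]
finger_gap: 1.002
[ 568.21838915 -306.49917674  200.47258721] [-3.40237155e-04  7.49869074e-01  6.61586120e-01  2.48895562e-04] [-6.02756147e-01  3.91890598e-01  1.37300595e+00  6.60369458e-04
  1.37723549e+00 -4.77951154e-01]
proj TCP axis at z=220,178 [417.86973703 216.00834449] [415.09749127 231.65253991]
[([452.2, 286.6, 16.4, 37.6], 0.77), ([352.8, 261.3, 12.5, 55.7], 0.75), ([407.4, 229.7, 7.8, 28.5], 0.73), ([449.2, 233.4, 13.4, 38.0], 0.56)]
[([281.5, 188.3, 23.3, 27.7], 0.57)] [([255.5, 193.1, 23.2, 17.8], 0.7)]
```

View pics/g0.png

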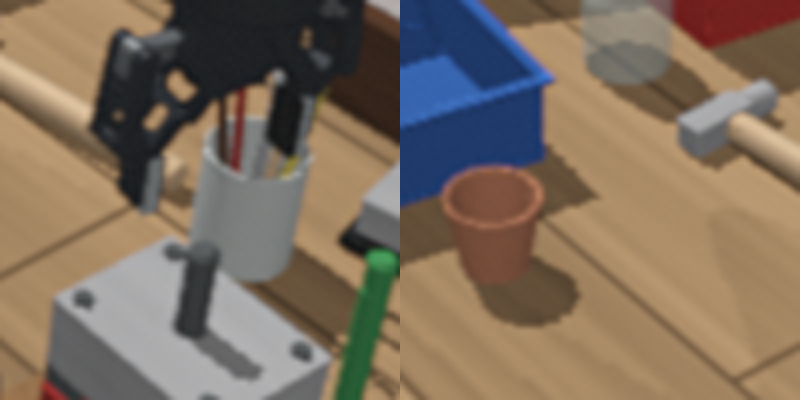

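The cup stands upright in the open at right-crop (492,215). The open jaws straddle the punch, tips at (148,210) and (285,153), and its top is at (205,252). I'll move 3 mm toward −y, go down and close softly.

```bash
python3 -m inch '[[[0,-3,-6],0,-1],[[0,-3,-16],0,-1],[[0,-3,-28],0,-1],[[0,-3,-40],0,-1],[[0,-3,-52],0,-1],[[0,-3,-60],0,-1],[[0,-3,-65],0,-1],[[0,-3,-66],0,-1],[[0,-3,-66],0,-1]]' 30
python3 -m inch '[[[0,0,0],0,-0.6],[[0,0,0],0,-0.3],[[0,0,0],0,-0.1],[[0,0,0],0,0.1],[[0,0,0],0,0.25],[[0,0,0],0,0.35],[[0,0,0],0,0.43],[[0,0,0],0,0.48],[[0,0,0],0,0.52],[[0,0,0],0,0.56],[[0,0,0],0,0.6],[[0,0,0],0,0.65],[[0,0,0],0,0.7],[[0,0,0],0,0.8]]' 25
python3 - <<'E'
from h import *
s=imaging.read_camera("side"); o=sensors.get_obs(); print(o["ee_pos"],o["force"],o["torque"],o["finger_gap"])
cv2.imwrite("pics/g1.png",crop(s,365,170,100,100,5))
E
```

```text
clock: 32.67
ee_pos: [568.5, -311.1, 133.6]
tcp_rot: [-0.0, 0.75, 0.661, -0.0]
force: [-0.1, -1.1, -0.3]
finger_gap: 1.002
clock: 33.83
ee_pos: [569.8, -311.5, 134.4]
tcp_rot: [0.001, 0.75, 0.661, 0.001]
force: [4.8, 0.0, -0.1]
finger_gap: 0.202
[ 569.79047804 -311.50791734  134.36127995] [ 5.99496912 -0.73802216 -0.56224617] [-0.08353951 -1.14907436 -0.03719295] 0.2027744738956116
```

View pics/g1.png

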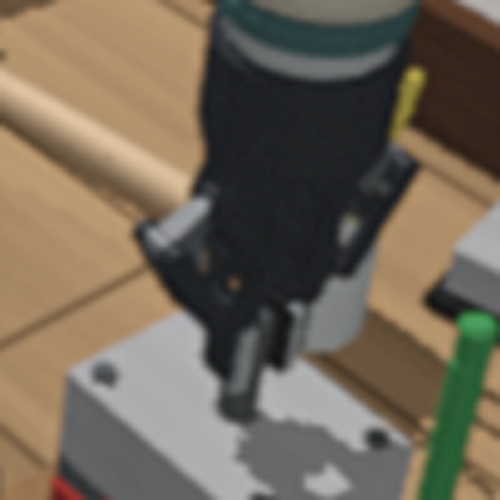

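The jaws hold the punch, with pads at crop (245,370) below the top and gap 0.20 (about 17 mm). The wrist shows +5 N in x, so I'll ease 1.5 mm that way and lift slowly.

```bash
python3 -m inch '[[[0.5,0,0],0,0.8],[[1,0,0],0,0.8],[[1.5,0,0],0,0.8],[[1.5,0,0],0,0.8],[[1.5,0,1],0,0.8],[[1.5,0,2],0,0.8],[[1.5,0,3],0,0.8],[[1.5,0,4],0,0.8],[[1.5,0,5],0,0.8],[[1.5,0,5],0,0.8]]' 40
```

```text
clock: 34.72
ee_pos: [569.9, -311.2, 137.8]
tcp_rot: [-0.0, 0.75, 0.661, -0.0]
force: [4.2, -1.3, -5.2]
finger_gap: 0.197
```

```bash
python3 -m inch '[[[0.5,0,0],0,0.8],[[1,0,1],0,0.8],[[1,0,2],0,0.8],[[1,0,3],0,0.8],[[1,0,4],0,0.8],[[1,0,5],0,0.8],[[1,0,6],0,0.8],[[1,0,7],0,0.8],[[1,0,8],0,0.8],[[1,0,9],0,0.8],[[1,0,10],0,0.8],[[1,0,10],0,0.8]]'; python3 -m inch '[[[0,0,1],0,0.8],[[0,0,2],0,0.8],[[0,0,3],0,0.8],[[0,0,4],0,0.8],[[0,0,5],0,0.8],[[0,0,6],0,0.8],[[0,0,7],0,0.8],[[0,0,8],0,0.8],[[0,0,9],0,0.8],[[0,0,10],0,0.8],[[0,0,10],0,0.8],[[0,0,10],0,0.8],[[0,0,10],0,0.8]]'
python3 - <<'E'
from h import *
s=imaging.read_camera("side"); o=sensors.get_obs(); print(o["ee_pos"],o["force"],o["torque"],o["finger_gap"],o["joint_velocities"].round(3))
t=imaging.read_camera("top")
for p in(s,t):
  for q in("hammer","jar","tool_tin","phone","pliers","cup"): print(q,[(x["bbox"],round(x["p"],2)) for x in imaging.boxes_of(p,q)[:1]])
cv2.imwrite("pics/g2.png",np.hstack([crop(s,365,170,100,120,4),crop(t,160,155,100,120,4)]))
E
```

```text
clock: 35.72
ee_pos: [570.7, -311.0, 149.3]
tcp_rot: [-0.0, 0.75, 0.661, -0.0]
force: [0.0, -1.4, -2.6]
finger_gap: 0.196
clock: 36.8
ee_pos: [571.1, -311.2, 159.1]
tcp_rot: [0.0, 0.75, 0.661, 0.0]
force: [-0.9, -0.4, -2.5]
finger_gap: 0.198
[ 571.06010777 -311.21750509  159.05536271] [-0.30756367  0.6064543  -2.52970677] [-0.08283892  0.08363145 -0.05491752] 0.19519689860697903 [ 0.001 -0.     0.     0.001 -0.    -0.002]
hammer [([333.1, 170.9, 64.1, 37.6], 0.94)]
jar [([310.5, 136.1, 26.8, 37.1], 0.76)]
tool_tin [([280.6, 189.8, 23.5, 29.6], 0.24)]
phone [([259.6, 315.4, 75.7, 67.6], 0.73)]
pliers [([242.4, 237.2, 43.6, 39.7], 0.7)]
cup [([279.3, 192.5, 24.2, 28.6], 0.91)]
hammer [([253.7, 118.9, 74.5, 27.2], 0.67)]
jar [([208.6, 123.0, 25.6, 21.6], 0.82)]
tool_tin [([337.2, 106.4, 26.8, 34.1], 0.97)]
phone []
pliers [([273.3, 241.6, 47.7, 17.5], 0.81)]
cup [([256.4, 191.5, 21.0, 23.0], 0.81)]
```

View pics/g2.png

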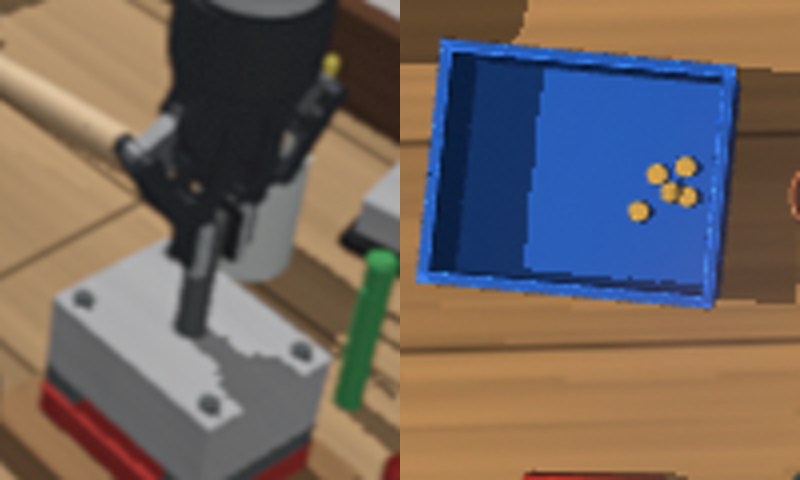

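The final picture shows the punch held upright, with more of it exposed between the pads (205,275) and the bore (190,330). All five blanks are still in the bin. The TCP rose 24.7 mm, and the wrist carries 2.5 N, which is the punch's weight. Handing in.

```bash
python3 -c "
from station import ticket,sensors
print(ticket.sign_off()); print(sensors.get_obs()['clock'])"
```

```text
the job is handed in; nothing more can be done
None
the job is handed in; nothing more can be done
```

I handed the job in at about 37 s, with the punch held up in its guide, the five blanks in the blue bin and the empty cup upright on the bench. No verdict was given.

**How it went:** The tool only points down, so I tipped the cup by rolling it over the bin's edge. I turned it back by pushing it against the bin's corner and edge, and then against the bench. Then I gripped the punch and eased it up at about 12 mm/s.

**Last checks:**
- **Blanks:** all five are visible in the bin in the last top view.
- **Cup:** the picture taken after I let go shows it upright and clear of the gripper. Both cameras still found it at the end.
- **Punch:** the tool rose 24.7 mm, the joints were still, and the wrist carried 2.5 N with almost no sideways force. That fits the punch hanging free of the die. The height comes from tool travel. My rough estimate from the pictures was about 21 mm (±4), still inside the 18 to 32 mm window.
- **Bystanders:** hammer, jar and pliers were found within a few pixels of where they started. The phone was found only in the side view and the tin only in the top view. I didn't turn these into distances.

**What disagreed or went wrong:**
- The fingers sat about 30 mm higher than the tool data suggested, so I trusted the pictures.
- Turning the cup back took several tries. The pads slid on it, and the force at the wrist briefly reached about 82 N, under the 120 N limit.
- I viewed 27 pictures, well over the budget of 10.

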